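# Snap ring onto the last jack's post

## Robot

A 6-joint arm with a two-finger parallel gripper is mounted at the origin on a cart in front of the work surface, level with it; the furniture and walls round the work are solid. World frame = base frame: x ahead of the robot, y to its left, z up, the work surface at z = 0. Lengths are in m, angles in degrees, forces in N, time in s.
With the tool pointing down it reaches from about 0.4 to 0.825 m from the base axis. Payload 7 kg.
Tool frame: the origin (TCP) lies midway between the tips of the shut fingers; the grasp point (between the pads) lies 19 mm behind it; z points along the fingers, y is the line along which they close (so a half turn about z gives the same grasp; the last joint's range is limited). The gripper opens to 88 mm and grips with 3 to 60 N. Pads are 19 mm wide; open, the fingers measure 130 mm over their backs; the gripper's body (78 mm by 193 mm) begins 47 mm behind the grasp point.
Start: joints at [-58.665, 20.546, 0.682, 0, -70.136, -16.507], TCP at [0.173, -0.653, 0.227] pointing down, gripper open.
Joint ranges: [-176.03, 176.03], [-82.01, 121.73], [-58.28, 71.71], [-173.87, 95.51], [-174.79, -0.11], [-173.66, 173.66]. Speed limits (degrees/s): [136.94, 136.94, 172.46, 180, 180, 180].

## Interface

Orientations are given as [roll, pitch, yaw] about the fixed x, y, z axes, in that order (R = Rz(yaw) Ry(pitch) Rx(roll)).
In Python, from plant import ctrl gives the robot as it stands. The module is installed in compiled form; this text tells all that it offers.
- The arm moves only by the tool send_rows, never from a script. Its argument "plan" is a list that holds one entry, the list of rows, each a list of 6 numbers: the shift along the tool's x, y, z in cm, then the turn, a rotation vector about the tool's x, y, z in degrees. A call has 1 to 8 rows; each row is the pose to reach, as a shift and turn from the pose commanded when the call began, along the tool's axes at that moment; what a row does not reach only later rows make up. A row lasts 1/12 s, in which the tool goes at most 41.7 mm and 7.16 degrees, less where a joint would pass 70% of its speed; a pose out of reach is approached as far as the arm can. A call with a gripper value outside its range is refused whole. "fingers" is the opening, from 0 (shut) to 1 (fully open), set as the call begins (left out, the last holds). The fingers move at their own pace and stop on an object; the grip force is fixed at half the most. Time passes only in rows, so rows that repeat a pose let the fingers close. It gives the time, the measured TCP pose, the force, the opening and the grip force at its end, in the units of the state.
- ctrl.get_obs(): the state, without advancing time (a new reading comes with each control period).
- ctrl.snapshot(name): name is "scene" or "top" or "wrist"; returns a dict with "img" (480x640x3 uint8, red, green, blue), "K" (3x3 intrinsics, pixels), "pose" (4x4, takes a point from camera to world coordinates). Camera axes: x right, y down, z forward; pixel columns grow to the right and rows downward; lengths in m; the calibration is good to about 2 mm. A picture is of the moment at which its call begins. There is no depth.
- ctrl.close_job(): hands the job in; it is judged then, once.
The state is a dict: "clock": time; "joint_pos": joint angles; "qvel": joint speeds; "tau": joint torques, N m; "tool_pos": TCP position; "orientation": TCP orientation; "force": force on the tool from outside, world axes, zero at the start; "moment": the same for the moment, N m; "opening": finger opening in m; "gripper_force": force on a finger pad.
Only numpy, scipy, OpenCV 4.12 (cv2) and the standard library are available. Lean on these libraries where they do the work, as an engineer would, in place of code of your own. Each camera call takes 0.05 s, during which the arm holds its last target. There are 200 camera calls.

## Task

The sprung swivel head of the bench last jack has lost its keeper. Take the ring pliers from their stand, spread the snap ring by its two eyes just far enough to pass over the post, push the head down against its spring with it, gently, and let the ring close into the post's groove so that it keeps the head down; then hang the pliers back in their stand. Do not overstretch the ring or handle it with the fingers, do not lean hard on the head, and leave the small things lying around where they are.

Things in the scene. Friction and masses are not known exactly. Their poses are not given: they have to be found in the camera images.
- pliers: External-ring pliers, bare steel with two dark grips, 160 mm tall, hanging upright in the stand, tips down. Origin: rivet; z up to the grips; y: the line on which grips and tips move (symmetric). Grip at z +50 to +95, centre +71, 63 mm wide, 20 mm thick in x; guards 73 mm wide at z +40 to +48, tabs 54 mm wide at z +19 on which it hangs. Tip shoulders at z -58, pins 3.5 mm long below.
- tip_a (a point): Shoulder of the tip on the pliers' +y side, where its 3.8 mm pin begins; the pin sticks out 3.5 mm farther down. Unsqueezed the two tips stand 16 mm apart (centres). A spring (12 N at the grips, rising to 25 N, and 8 N more with a spread ring) holds them so; every mm the grips are squeezed together opens the tips by about 0.8 mm, up to 57 mm.
- tip_b (a point): The same on the pliers' -y side.
- handle_a (a point): Middle of the outer face of the +y grip, where a finger pad goes: 71 mm above the rivet, 129 mm above the tip shoulders.
- handle_b (a point): The same on the -y grip.
- snap_ring: Dark spring-steel snap ring, 4 mm thick, inside diameter 39 mm, lying loose and flat; its gap and two eyes are at its +x side. Origin: centre of its underside, carried by the back (-x) part. Spread until the eyes are 45 to 50 mm apart (about 9 N at each eye) it clears the 44 mm post, whose axis must then run 3 to 5 mm from the origin towards the eyes. Over 56 mm it is spoilt.
- eye_a (a point): Centre, on the upper face, of the eye at the ring's +y end: a 6 mm hole in a 13 mm lug. Closed, the eyes are 23.7 mm apart, their line 25 mm from the ring's centre, also when spread. The ring holds on the pins by friction once the eyes are some 40 mm apart. Let go in the groove, the eyes come back to 25 mm and 4 mm farther from the post: keep the pins in and follow.
- eye_b (a point): The same at the ring's -y end.
- jack: Shoe-last jack screwed to the desk: grey base 104 x 92 mm, bright upright post of 44 mm diameter, 79.5 mm high, its top edge bevelled over 4 mm; grey-green swivel head, 76 mm across, round the post, its arm to +x. Origin: on the post's axis, at the foot; z up. The groove, 39.6 mm at its root, runs from z 62 to 67.4 mm and is covered by the head until that is pushed down.
- groove (a point): Point on the post's axis at the middle of the groove's width, 64.7 mm above the desk.
- swivel_head: The swivel head; origin: centre of its flat upper face, on the post's axis. At rest the face is 67.6 mm above the desk, level with the groove's upper edge; it goes straight down 5.4 mm to a hard stop (face at 62.2 mm). Its spring takes about 2.5 N at first, 6 N just before the stop. A ring in the groove keeps the face near 63.4 mm. More than 15 N on the face is too hard.
- stand: Wooden pliers stand, 110 x 70 mm, 90 mm high, origin under its centre; the slot through its top plank is 42 mm along y and 16 mm along x. The pliers (12 mm thick there) hang in it on two tabs of their arms, rivet 71 mm above the desk.
- slot (a point): Centre of the slot, at the plank's upper face.
- thimble: Brass thimble, 19 mm across, 22 mm high; leave it.
- abrasive_block: Small grey abrasive block, 28 x 44 x 17 mm; leave it.
- awl: Stitching awl with a wooden handle, 127 mm long, lying down; leave it.
Things that resemble listed ones, but are neither listed nor needed, are in the scene too. Several things have the shape of the snap_ring; the one meant has the colours described above.

How it is judged:
By the outcome, as a careful person would: the job done as asked, in the order asked, and still so for the second after the job is handed in, with the robot touching nothing.
It also fails if it takes over 72 s, if anything falls off the work surface, if the arm or the gripper's body presses on something with over 40 N, if the wrist force passes 120 N, or if a joint passes its speed limit or range.

## Working session

There is one attempt and no reset: what is moved stays moved. The work goes in short steps, Python scripts to look and compute and a tool call to move; the robot and the scene stay as the last step left them, time stands still between calls to the robot, and variables do not carry over. Pictures are saved under pics/ and viewed, at most 10 in all, crops included, and the job is handed in when it is done.

Besides the shell and the picture viewer there is one more tool, called after "Call:" as a command line: name --argument value ..., lists and objects as JSON in quotes. send_rows: Moves the arm, as the interface text tells. Its arguments: {"type":"object","properties":{"plan":{"type":"array","items":{"type":"array","items":{"type":"array","items":{"type":"number"}}}},"fingers":{"type":"number"}},"required":["plan"]}

```bash
mkdir -p pics; cat > h.py <<'E'
import numpy as np, cv2
from plant import ctrl
def snap(n,f=None):
    s=ctrl.snapshot(n); 
    if f: cv2.imwrite('pics/'+f,cv2.cvtColor(s['img'],cv2.COLOR_RGB2BGR))
    return s
def ray(s,u,v):
    d=np.linalg.inv(s['K'])@[u,v,1.]; T=s['pose']; return T[:3,3],T[:3,:3]@d
def plane(s,u,v,z):
    o,d=ray(s,u,v); return o+d*(z-o[2])/d[2]
def proj(s,p):
    T=s['pose']; c=T[:3,:3].T@(np.asarray(p,float)-T[:3,3]); q=s['K']@c; return q[:2]/q[2]
def tri(a,b):
    A=np.zeros((3,3));B=np.zeros(3)
    for s,u,v in (a,b):
        o,d=ray(s,u,v); d=d/np.linalg.norm(d); M=np.eye(3)-np.outer(d,d); A+=M;B+=M@o
    return np.linalg.solve(A,B)
E
python3 - <<'E'
from h import *
for n in('scene','top'):
    s=snap(n,n+'0.png'); np.savez(n+'0.npz',**s); print(n,s['pose'].round(3).tolist(),s['K'].round(1).tolist())
print(ctrl.get_obs())
E
```

```text
scene [[0.906, -0.178, 0.383, 0.213], [-0.422, -0.379, 0.824, -0.867], [-0.002, -0.908, -0.419, 0.478], [0.0, 0.0, 0.0, 1.0]] [[533.0, 0.0, 318.0], [0.0, 533.0, 236.6], [0.0, 0.0, 1.0]]
top [[-0.0, -0.998, 0.062, 0.449], [-1.0, 0.001, 0.007, -0.179], [-0.007, -0.062, -0.998, 1.112], [0.0, 0.0, 0.0, 1.0]] [[541.0, 0.0, 302.3], [0.0, 541.0, 240.0], [0.0, 0.0, 1.0]]
{'clock': 0.1, 'joint_pos': array([-5.86655679e+01,  2.05873573e+01,  6.39588611e-01, -1.81943619e-02,
       -7.01382683e+01, -1.65097148e+01]), 'qvel': array([-0.03822067, -0.22695206,  0.12023066,  0.0382191 , -0.01965704,
       -0.03846898]), 'tau': array([-8.65752536e-04, -5.84162199e+01,  2.93750238e+01,  7.01549068e+00,
        1.00948586e-02, -5.42761381e-05]), 'tool_pos': array([ 0.17259754, -0.65209513,  0.22571896]), 'orientation': array([ 1.79912649e+02, -8.05242540e-03, -1.65181471e+02]), 'force': array([ 0.66817845, -0.25973833, -1.00534636]), 'moment': array([ 0.00360489, -0.00474056,  0.03507832]), 'gripper_force': 0.0, 'opening': 0.08726079302916052}
```

View pics/scene0.png

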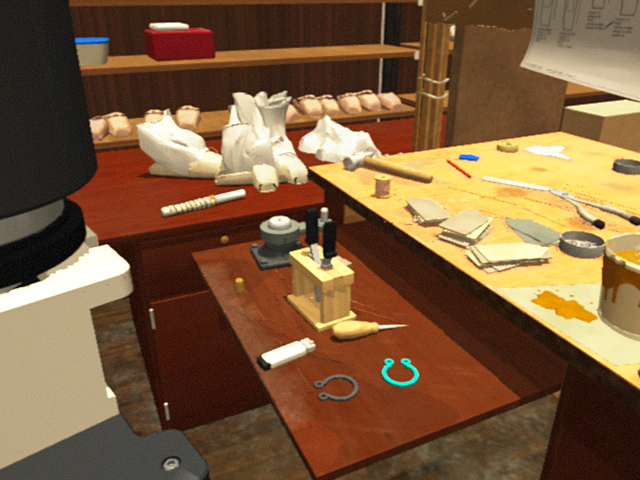

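View pics/top0.png

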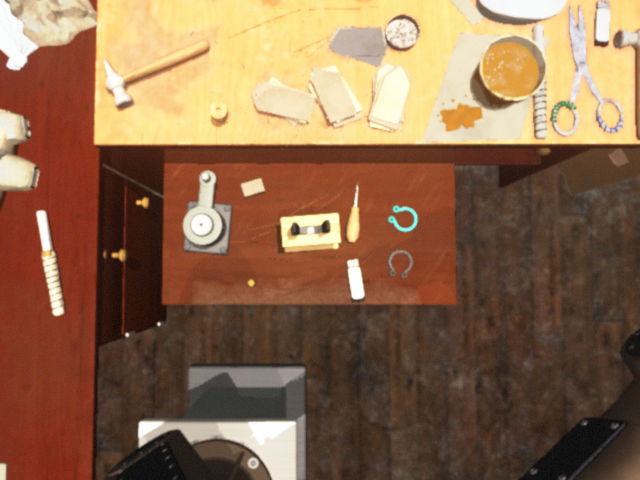

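The top view shows ring candidates: the dark ring at (400,263) and a cyan one at (403,218). The dark one fits the description. The stand with the pliers is at (310,230) and the jack at (202,225). The scene view shows the dark ring at (338,387) and the pliers at (320,245).

```bash
python3 - <<'E'
from h import *
L=lambda n:dict(np.load(n+'0.npz'))
t,s=L('top'),L('scene')
def crop(im,x,y,w,h,k): return cv2.resize(im[y:y+h,x:x+w],(w*k,h*k),interpolation=cv2.INTER_CUBIC)
a=crop(t['img'],375,240,50,45,8); b=crop(s['img'],305,365,66,45,6)
c=crop(t['img'],270,200,80,60,5); d=crop(t['img'],175,165,66,95,5)
e=crop(s['img'],275,195,90,140,4)
C=np.zeros((600,800,3),np.uint8)
def put(i,x,y):
    h=min(i.shape[0],600-y);w=min(i.shape[1],800-x); C[y:y+h,x:x+w]=i[:h,:w]
put(crop(t['img'],375,240,50,45,7),0,0); put(c[:, :],0,315); put(crop(t['img'],175,165,66,95,3),400,315); put(crop(s['img'],275,195,80,80,4),400,0); 
cv2.imwrite('pics/crop1.png',C[:,:,::-1])
for n,u,v,z in(('ring',400,263,.004),('jack',202,225,.0795),('stand',310,230,.09)): print(n,plane(t,u,v,z).round(3))
E
```

```text
ring [ 0.47  -0.371  0.004]
jack [0.542 0.021 0.079]
stand [ 0.531 -0.186  0.09 ]
```

View pics/crop1.png

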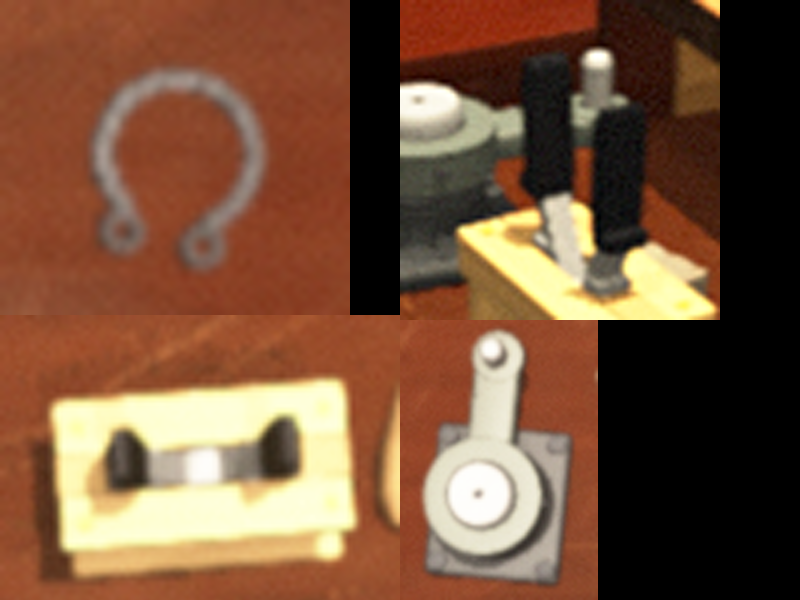

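The crop confirms the dark ring: eyes at top-view (392.4,273.1) and (403.9,275.3), gap towards the robot. The pliers' handle tops are at about (295,227) and (326,225). The stand is yawed about 5°.

```bash
cat >> h.py <<'E'
from scipy.spatial.transform import Rotation as Ro
def pose():
    o=ctrl.get_obs(); return np.array(o['tool_pos']),Ro.from_euler('xyz',o['orientation'],degrees=True),o
def delta(p,yaw):
    c,R,o=pose(); Rt=Ro.from_euler('xyz',[180,0,yaw],degrees=True)
    print('shift cm',(R.inv().apply(np.asarray(p)-c)*100).round(2),'turn',(R.inv()*Rt).as_rotvec(degrees=True).round(2))
E
python3 - <<'E'
from h import *
L=lambda n:dict(np.load(n+'0.npz'))
t,s=L('top'),L('scene')
A=tri((t,295,227),(s,311.8,210));B=tri((t,326,225),(s,330,222)); print(A,B,A-B)
m=(cv2.inRange(cv2.cvtColor(t['img'],cv2.COLOR_RGB2HSV),(18,40,150),(40,255,255)))
m[:195]=0;m[265:]=0;m[:,:270]=0;m[:,345:]=0
c=max(cv2.findContours(m,0,2)[0],key=cv2.contourArea); r=cv2.minAreaRect(c);print(r)
print(plane(t,*r[0],.09))
for u,v in((392.4,273.1),(403.9,275.3)): print(plane(t,u,v,.004))
M=(A+B)/2; delta([M[0],M[1],.27],-175)
w=snap('wrist','w0.png'); p,R,o=pose(); print('cam in tool',R.inv().apply(w['pose'][:3,3]-p),(R.inv().as_matrix()@w['pose'][:3,:3]).round(3).tolist(),w['K'][0,0])
E
```

```text
[ 0.53069484 -0.15942666  0.16642944] [ 0.53480785 -0.21409714  0.16633709] [-4.11300979e-03  5.46704804e-02  9.23506694e-05]
((310.3274841308594, 231.91151428222656), (35.65418243408203, 59.068870544433594), 86.18592071533203)
[ 0.52761155 -0.18677217  0.09      ]
[ 0.44973388 -0.35490745  0.004     ]
[ 0.4452411  -0.37830508  0.004     ]
shift cm [-46.72  35.78  -4.38] turn [ 0.09 -0.02  9.82]
cam in tool [ 0.06744476 -0.00043151 -0.15778122] [[0.0, -0.968, -0.252], [1.0, 0.0, 0.0], [-0.0, -0.252, 0.968]] 357.32702675205616
```

Call:
send_rows --plan '[[[-4, 3, -2, 0, 0, 1], [-8, 6, -4, 0, 0, 3], [-12, 9.2, -4.4, 0, 0, 5], [-16, 12.2, -4.4, 0, 0, 7], [-19.5, 15, -4.4, 0, 0, 9], [-23, 17.7, -4.4, 0, 0, 9.2], [-26.5, 20.3, -4.4, 0, 0, 9.2], [-30, 23, -4.4, 0, 0, 9.2]]]' --fingers 1.0

```text
clock: 0.82
tool_pos: [0.3731, -0.3922, 0.2705]
orientation: [-180.0, 0.0, -174.4]
force: [1.6, -0.8, 0.4]
opening: 0.0875
gripper_force: 0.0
```

```bash
python3 -c "
from h import *
delta([.5328,-.1868,.27],-175.7)"
```

```text
shift cm [-17.9   18.88   0.05] turn [-0.01  0.02  1.31]
```

Call:
send_rows --plan '[[[-2.8, 3, 0, 0, 0, 0], [-5.6, 6, 0, 0, 0, -1.3], [-8.4, 9, 0, 0, 0, -1.3], [-11.2, 12, 0, 0, 0, -1.3], [-14, 15, 0, 0, 0, -1.3], [-16.5, 17.5, 0, 0, 0, -1.3], [-17.9, 18.9, 0, 0, 0, -1.3], [-17.9, 18.9, 0, 0, 0, -1.3]]]'

```text
clock: 1.48
tool_pos: [0.5341, -0.1854, 0.2696]
orientation: [180.0, -0.0, -172.9]
force: [0.0, -0.1, -0.7]
opening: 0.0874
gripper_force: 0.0
```

```bash
python3 -c "
from h import *
w=snap('wrist','w1.png');np.savez('w1.npz',**w)
for q in([.5307,-.1594,.166],[.5348,-.2141,.166]): print(proj(w,q))
delta([.5328,-.1868,.27],-175.7)"
```

```text
[357.28740689 239.85431864]
[284.70106065 236.34928273]
shift cm [ 0.02 -0.02 -0.03] turn [ 0.02 -0.06  2.8 ]
```

View pics/w1.png

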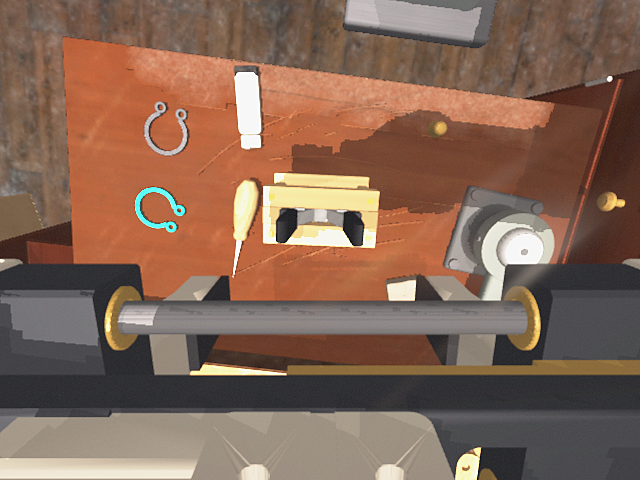

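The wrist view shows the pliers' grips at (288,225) and (353,228), agreeing with the predicted tops (285,236) and (357,240). The dark ring is at (166,130) and the jack post at (524,248).

```bash
python3 - <<'E'
from h import *
for n,(x0,x1,y0,y1) in {'w1':(268,375,195,255),'top0':(285,336,215,242)}.items():
    w=dict(np.load(n+'.npz')); im=w['img'][y0:y1,x0:x1]
    m=(im.max(2)<75).astype(np.uint8)*255
    for c in cv2.findContours(m,0,2)[0]:
        if cv2.contourArea(c)<15: continue
        print(n,cv2.contourArea(c),(cv2.boundingRect(c)+np.array([x0,y0,0,0])).tolist())
    for r in m[::3]: print(''.join('#' if v else '.' for v in r))
E
```

```text
w1 510.5 [343, 211, 21, 35]
w1 519.0 [276, 208, 22, 35]
...........................................................................................................
...........................................................................................................
...........................................................................................................
...........................................................................................................
...........................................................................................................
............#.....###########..............................................................................
..............###############...............................................############...................
...........##################...............................................##############.................
.........####################...............................................#################..............
........##.##################...........................................
[... 938 characters left out ...]
.....................................................................
...........................................................................................................
top0 18.0 [293, 225, 6, 9]
top0 27.0 [322, 222, 6, 10]
...................................................
...................................................
...................................................
......................................###..........
...........##........................#####.........
...........###........................#####........
........######.....................................
...................................................
...................................................
```

```bash
python3 - <<'E'
from h import *
w=dict(np.load('w1.npz'))
A=plane(w,364,232,.166);B=plane(w,276,230,.166);print(A,B,A-B,(A+B)/2)
E
```

```text
[ 0.5240455  -0.15530168  0.166     ] [ 0.53072735 -0.22105993  0.166     ] [-0.00668185  0.06575825  0.        ] [ 0.52738642 -0.1881808   0.166     ]
```

Call:
send_rows --plan '[[[0.55, 0, 1, 0, 0, 2.1], [0.55, 0, 3.5, 0, 0, 2.1], [0.55, 0, 6, 0, 0, 2.1], [0.55, 0, 8.5, 0, 0, 2.1], [0.55, 0, 11, 0, 0, 2.1], [0.55, 0, 13, 0, 0, 2.1], [0.55, 0, 14.5, 0, 0, 2.1], [0.55, 0, 14.5, 0, 0, 2.1]]]'

```text
clock: 2.2
tool_pos: [0.5238, -0.1895, 0.122]
orientation: [179.9, -0.3, -175.3]
force: [-0.8, 0.4, 0.1]
opening: 0.088
gripper_force: 0.0
```

```bash
python3 -c "
from h import *
w=snap('wrist','w2.png');np.savez('w2.npz',**w)
delta([.5275,-.1873,.1245],-175)
print(proj(w,[.5275,-.1873,.166]))"
```

```text
shift cm [-0.28  0.21 -0.05] turn [ 0.02 -0.2  -0.22]
[328.75455484 352.59886424]
```

View pics/w2.png

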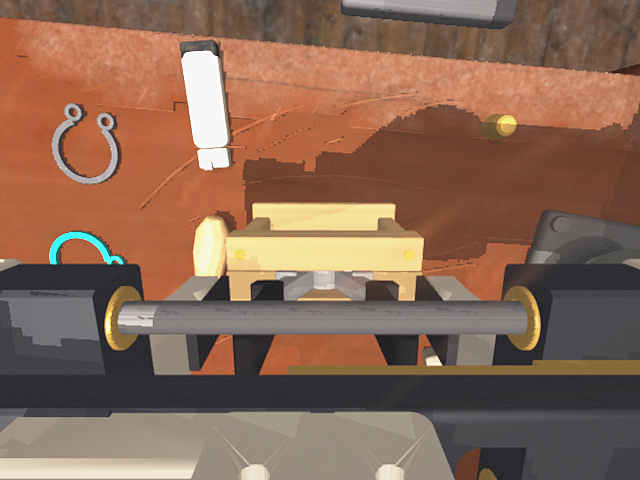

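The wrist view shows the grips (234–282 and 366–415) centred between the open fingers. I correct slightly and close to a light squeeze.

Call:
send_rows --plan '[[[-0.25, 0.1, 0, 0, 0, 0], [-0.25, 0.1, 0, 0, 0, 0], [-0.25, 0.1, 0, 0, 0, 0], [-0.25, 0.1, 0, 0, 0, 0], [-0.25, 0.1, 0, 0, 0, 0], [-0.25, 0.1, 0, 0, 0, 0], [-0.25, 0.1, 0, 0, 0, 0], [-0.25, 0.1, 0, 0, 0, 0]]]' --fingers 0.65

```text
clock: 2.92
tool_pos: [0.5303, -0.1882, 0.1271]
orientation: [-179.9, 0.2, -175.1]
force: [0.1, -0.3, 6.7]
opening: 0.0572
gripper_force: 14.4
```

```bash
python3 -c "
from h import *
print(pose()[0],pose()[1].as_euler('xyz',degrees=True));o=ctrl.get_obs();print(o['opening'],o['gripper_force'],o['force'])"
```

```text
[ 0.53025873 -0.18824085  0.12709562] [-1.79930421e+02  1.77722730e-01 -1.75130268e+02]
0.057189711375603504 14.425514659815235 [ 0.08506804 -0.30969775  6.72751384]
```

Call:
send_rows --plan '[[[0, 0, -0.5, 0, 0, 0], [0, 0, -1.5, 0, 0, 0], [0, 0, -3, 0, 0, 0], [0, 0, -5, 0, 0, 0], [0, 0, -7, 0, 0, 0], [0, 0, -9, 0, 0, 0], [0, 0, -10.5, 0, 0, 0], [0, 0, -10.5, 0, 0, 0]]]'

```text
clock: 3.58
tool_pos: [0.5304, -0.1882, 0.2345]
orientation: [-179.9, 0.3, -175.1]
force: [1.7, 0.4, -0.8]
opening: 0.057
gripper_force: 11.2
```

```bash
python3 - <<'E'
from h import *
w=snap('wrist','w3.png');np.savez('w3.npz',**w)
p,R,o=pose();print(p,R.as_euler('xyz',degrees=True),o['opening'],o['gripper_force'],o['force'])
# ring from w1,top: eyes
q=dict(np.load('w1.npz'));im=q['img'][90:165,135:200]
hsv=cv2.cvtColor(im,cv2.COLOR_RGB2HSV);m=((hsv[...,1]<90)).astype(np.uint8)
cs,h=cv2.findContours(m,cv2.RETR_CCOMP,cv2.CHAIN_APPROX_NONE)
for c,hh in zip(cs,h[0]):
    if cv2.contourArea(c)>3: 
        M=cv2.moments(c);u,v=M['m10']/M['m00']+135,M['m01']/M['m00']+90;print(cv2.contourArea(c),hh[3],u,v,plane(q,u,v,.004).round(4))
for s in(-1,1): # where tips expected in tool frame
    print('tip proj',proj(w,p+R.apply([0,s*.0105,.110])))
E
```

```text
[ 0.52965519 -0.1878734   0.23244198] [-179.97997911    0.20171794 -175.16555486] 0.05726418337327276 11.235878810839495 [-0.3764395  -0.40259782 -2.39923019]
655.0 -1 166.06946564885496 128.05419847328244 [ 0.4676 -0.372   0.004 ]
26.0 0 181.0 114.07692307692308 [ 0.4504 -0.3556  0.004 ]
25.0 0 160.29333333333332 107.0 [ 0.4458 -0.3787  0.004 ]
tip proj [309.8127134  236.07514767]
tip proj [336.80279371 236.10048197]
```

View pics/w3.png

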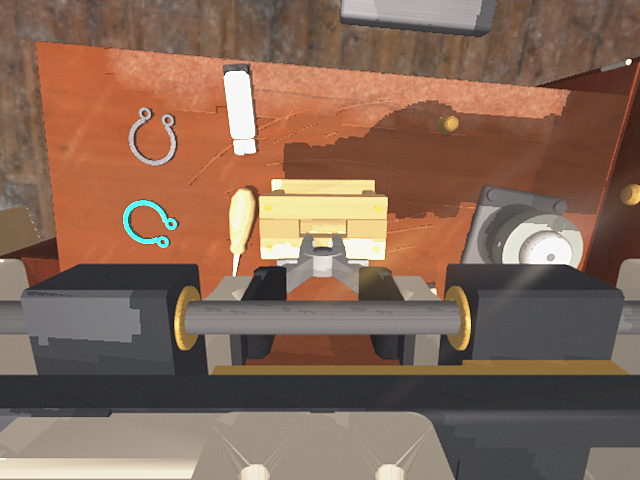

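The pliers are lifted cleanly, with tips visible near (309,242) and (337,240). Next I go above the ring.

```bash
python3 -c "
from h import *
delta([.4478,-.3669,.2325],168.8)"
```

```text
shift cm [  9.67 -17.15  -0.03] turn [1.000e-02 2.000e-01 1.603e+01]
```

Call:
send_rows --plan '[[[1.2, -2.1, 0, 0, 0, 2], [3.0, -5.3, 0, 0, 0, 6], [4.9, -8.7, 0, 0, 0, 10], [6.8, -12.1, 0, 0, 0, 14], [8.6, -15.2, 0, 0, 0, 16], [9.67, -17.15, 0.5, 0, 0, 16], [9.67, -17.15, 3.5, 0, 0, 16], [9.67, -17.15, 6.5, 0, 0, 16]]]'

```text
clock: 4.3
tool_pos: [0.4463, -0.3684, 0.1648]
orientation: [-180.0, 0.1, 168.7]
force: [1.4, 0.6, -3.8]
opening: 0.0571
gripper_force: 11.2
```

Call:
send_rows --plan '[[[0, 0, 1.5, 0, 0, 0], [0, 0, 2, 0, 0, 0], [0, 0, 2, 0, 0, 0], [0, 0, 2, 0, 0, 0]]]'

```text
clock: 4.63
tool_pos: [0.4473, -0.367, 0.1457]
orientation: [-180.0, -0.0, 168.9]
force: [1.0, 0.2, -1.4]
opening: 0.0572
gripper_force: 11.2
```

```bash
python3 - <<'E'
from h import *
w=snap('wrist');np.savez('w4.npz',**w)
p,R,o=pose();print(p,R.as_euler('xyz',degrees=True),o['opening'],o['gripper_force'],o['force'])
for s in(-1,1): 
    print('tip proj',proj(w,p+R.apply([0,s*.0105,.114])))
E1,E2=[.4501,-.3553,.004],[.4455,-.3785,.004]; print('eyes',proj(w,E1),proj(w,E2))
im=w['img'][:,:,::-1];cv2.imwrite('pics/w4.png',cv2.resize(im[170:270,250:390],None,fx=5.7,fy=5.7,interpolation=cv2.INTER_CUBIC))
E
```

```text
[ 0.44773124 -0.3671457   0.14634604] [-1.79965337e+02  6.78642998e-02  1.68861931e+02] 0.05697688815884078 11.240666331068496 [ 0.46396889  0.4244472  -0.5472388 ]
tip proj [309.06021216 237.57970513]
tip proj [335.90257511 237.58185227]
eyes [336.58822433 229.47348431] [309.05591035 229.43115846]
```

View pics/w4.png

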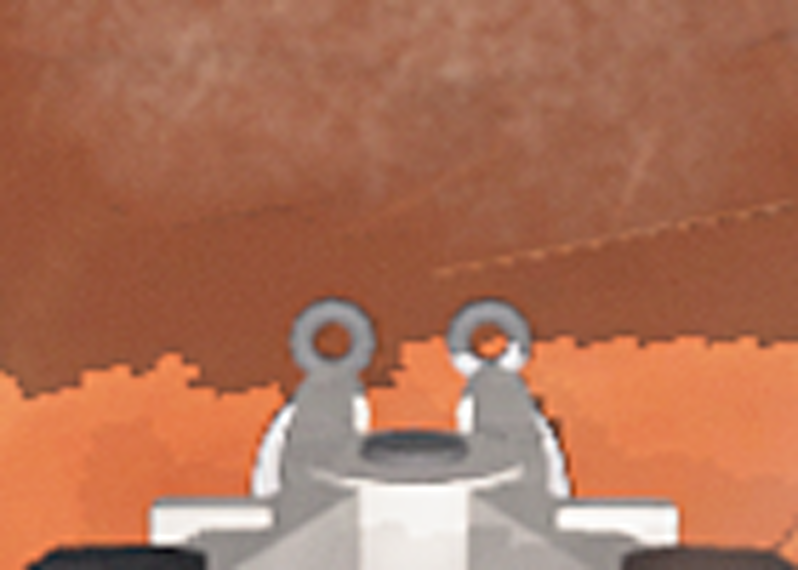

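Eyes appear at wrist pixels (308.4,229.6) and (335.8,229.6), within 0.7 px of the prediction. The plier tips are at about row 237. I check the tip shape in the clear w3 picture.

```bash
python3 - <<'E'
from h import *
w=dict(np.load('w3.npz'));im=w['img'][:,:,::-1]
v=dict(np.load('w4.npz'))['img'][:,:,::-1]
a=cv2.resize(im[222:262,298:348],None,fx=8,fy=8,interpolation=cv2.INTER_CUBIC)
b=cv2.resize(v[222:262,298:348],None,fx=8,fy=8,interpolation=cv2.INTER_CUBIC)
cv2.imwrite('pics/w3c.png',np.hstack([a,b]))
E
```

```text
(no output)
```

View pics/w3c.png

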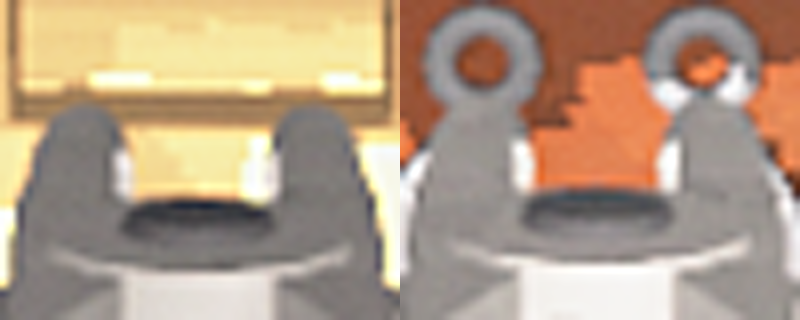

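```bash
python3 - <<'E'
from h import *
w=dict(np.load('w4.npz'));p,R,o=pose()
tl=lambda q:(R.inv().apply(q-p)*1000).round(2)
e1=plane(w,308.4,229.6,.004);e2=plane(w,335.8,229.6,.004)
print('eyes tool',tl(e1),tl(e2))
for d in(.112,.114,.116):
  for r in (237.6,238.6): print(d,r,tl(plane(w,308.9,r,p[2]-d)),tl(plane(w,337.1,r,p[2]-d)))
E
```

```text
eyes tool [ 2.0000e-02 -1.2050e+01  1.4235e+02] [2.0000e-02 1.1490e+01 1.4234e+02]
0.112 237.6 [  0.48 -10.55 112.01] [  0.48  11.35 111.99]
0.112 238.6 [ -0.32 -10.56 112.01] [ -0.32  11.36 111.99]
0.114 237.6 [-2.0000e-02 -1.0630e+01  1.1401e+02] [-1.0000e-02  1.1440e+01  1.1399e+02]
0.114 238.6 [ -0.82 -10.63 114.01] [ -0.82  11.45 113.99]
0.116 237.6 [ -0.52 -10.7  116.01] [ -0.51  11.52 115.99]
0.116 238.6 [ -1.33 -10.71 116.01] [ -1.32  11.53 115.99]
```

Call:
send_rows --plan '[[[0.06, -0.065, 0, 0, 0, 0], [0.06, -0.065, 0.4, 0, 0, 0], [0.06, -0.065, 0.9, 0, 0, 0], [0.06, -0.065, 1.4, 0, 0, 0], [0.06, -0.065, 1.8, 0, 0, 0], [0.06, -0.065, 2.1, 0, 0, 0], [0.06, -0.065, 2.1, 0, 0, 0], [0.06, -0.065, 2.1, 0, 0, 0]]]' --fingers 0.628

```text
clock: 5.35
tool_pos: [0.4462, -0.3674, 0.124]
orientation: [180.0, -0.0, 168.8]
force: [0.2, -0.2, -0.8]
opening: 0.0552
gripper_force: 11.8
```

```bash
python3 - <<'E'
from h import *
w=snap('wrist');np.savez('w5.npz',**w)
p,R,o=pose();print(p,R.as_euler('xyz',degrees=True),o['opening'],o['gripper_force'],o['force'])
im=w['img'][:,:,::-1];cv2.imwrite('pics/w5.png',cv2.resize(im[215:260,295:352],None,fx=13,fy=13,interpolation=cv2.INTER_CUBIC))
E
```

```text
[ 0.44635062 -0.36749637  0.12425739] [-1.79994252e+02 -1.10373873e-02  1.68830746e+02] 0.05516597834060461 11.781032488070196 [ 0.0204585  -0.06464293 -1.66617009]
```

View pics/w5.png

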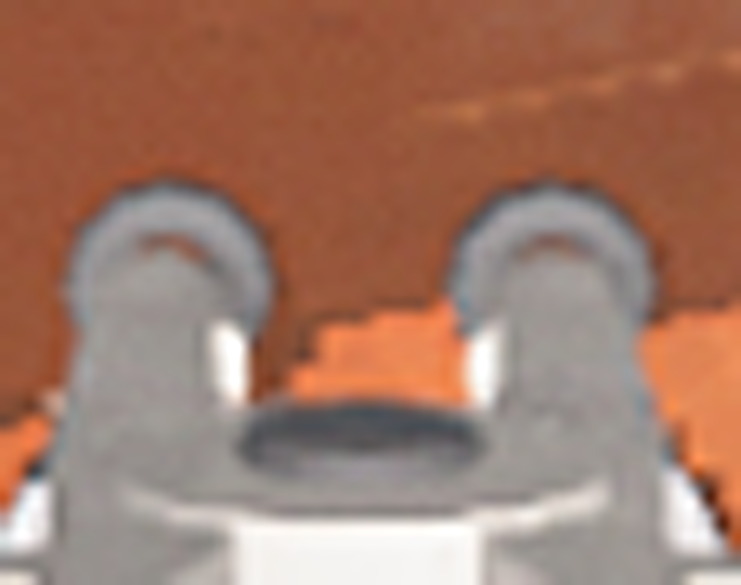

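Lugs are centred near wrist pixels (308.2,236.8) and (337.6,236.8), the tips over them and the holes just peeking out above. The parallax is right for a straight descent.

Call:
send_rows --plan '[[[0, 0, 0.1, 0, 0, 0], [0, 0, 0.2, 0, 0, 0], [0, 0, 0.3, 0, 0, 0], [0, 0, 0.4, 0, 0, 0], [0, 0, 0.4, 0, 0, 0], [0, 0, 0.4, 0, 0, 0]]]'

```text
clock: 5.9
tool_pos: [0.4463, -0.3674, 0.1203]
orientation: [180.0, -0.0, 168.8]
force: [-0.4, 1.1, -1.9]
opening: 0.0554
gripper_force: 11.8
```

Call:
send_rows --plan '[[[0, 0, 0.1, 0, 0, 0], [0, 0, 0.15, 0, 0, 0], [0, 0, 0.15, 0, 0, 0], [0, 0, 0.15, 0, 0, 0]]]'

```text
clock: 6.23
tool_pos: [0.4463, -0.3674, 0.1188]
orientation: [180.0, -0.0, 168.8]
force: [0.3, -0.3, -2.5]
opening: 0.0549
gripper_force: 11.8
```

Call:
send_rows --plan '[[[0, 0, 0.05, 0, 0, 0], [0, 0, 0.08, 0, 0, 0], [0, 0, 0.08, 0, 0, 0], [0, 0, 0.08, 0, 0, 0]]]'

```text
clock: 6.57
tool_pos: [0.4465, -0.3676, 0.1183]
orientation: [-180.0, 0.0, 168.8]
force: [-0.1, 0.8, 1.4]
opening: 0.0551
gripper_force: 12.0
```

Call:
send_rows --plan '[[[0, 0, -0.03, 0, 0, 0], [0, 0, -0.03, 0, 0, 0], [0, 0, -0.03, 0, 0, 0], [0, 0, -0.03, 0, 0, 0], [0, 0, -0.03, 0, 0, 0], [0, 0, -0.03, 0, 0, 0], [0, 0, -0.03, 0, 0, 0], [0, 0, -0.03, 0, 0, 0]]]' --fingers 0.4

```text
clock: 7.23
tool_pos: [0.4467, -0.3677, 0.1189]
orientation: [-180.0, 0.1, 168.8]
force: [-0.3, -0.5, 5.5]
opening: 0.0421
gripper_force: 30.1
```

```bash
python3 - <<'E'
from h import *
w=snap('wrist');np.savez('w6.npz',**w)
p,R,o=pose();print(p,R.as_euler('xyz',degrees=True),o['opening'],o['gripper_force'],o['force'])
im=w['img'][:,:,::-1]
print(im[225:250:2,280:366:3].min(2))
hsv=cv2.cvtColor(w['img'],cv2.COLOR_RGB2HSV)
for r in range(220,262,2): print(r,''.join('#' if v<90 else '.' for v in hsv[r,270:376,1]))
E
```

```text
[ 0.44670912 -0.36771796  0.11887277] [-1.79971466e+02  5.80425398e-02  1.68841941e+02] 0.041858072083647536 30.118462638929486 [-0.64289285  0.13056839  5.92112298]
[[ 57  58  60  56  58  61  58  59  57  56  56  56  57  59  59  60  67  60
   62  61  62  62  59  58  58  57  63  60  59]
 [ 60  56  59  61  58  59  58  56  55  61  58  57  61  58  60  61  58  61
   59  60  61  61  63  64  60  60  58  59  61]
 [ 55  66  59  58  59  57  58  87  67  52  53  60  59  61  56  62  59  57
   57  54  68  78  61  60  64  61  61  62  64]
 [ 84  82  61  63  57  54 141 161 164  98  53  55  65  58  59  60  56  58
   59  93 164 166 122  56  60  61  63  61  57]
 [ 56  55  58  59  58  94 157 143 137 160  51  56  60  55  63  61  63  57
   60 155 139 141 155  71  61  64  59  64  60]
 [ 59  55  59  57  58 138 163 157 118 152  67  58  61  60  61  55  57  58
   95 149 143 156 163 123  66  62  59  59  60]
 [ 60  62  59  56  56 153 153 148 147 129  93  59  62  57  58  59  58  59
  114 140 147 154 156 132  61  60  62  63  60]
 [ 60  58  59  58  59 140 150 146 148 171  72  56  63  57  59  57  62  62
  103 197 149
[... 2270 characters left out ...]
#######...........................
250 .........................#######################################################..........................
252 ........................#########################################################.........................
254 ......................############################################################........................
256 ......................#############################################################.......................
258 ...........###################################################################################............
260 ...........###################################################################################............
```

Call:
send_rows --plan '[[[0, 0, -0.06, 0, 0, 0], [0, 0, -0.06, 0, 0, 0], [0, 0, -0.06, 0, 0, 0], [0, 0, -0.06, 0, 0, 0]]]'

```text
clock: 7.62
tool_pos: [0.4463, -0.3674, 0.1189]
orientation: [180.0, 0.0, 168.8]
force: [-0.6, -0.1, 4.1]
opening: 0.0406
gripper_force: 30.0
```

```bash
cat >> h.py <<'E'
def eyes(z,f=None,y0=222,y1=243,thr=90):
    w=ctrl.snapshot('wrist'); p,R,o=pose()
    print(p.round(4),R.as_euler('xyz',degrees=True).round(2),'op',round(o['opening'],4),'g',o['gripper_force'],'F',o['force'].round(2))
    hsv=cv2.cvtColor(w['img'],cv2.COLOR_RGB2HSV)
    for r in range(y0,y1,2): print(r,''.join('#' if v<thr else '.' for v in hsv[r,265:380,1]))
    if f: np.savez(f,**w)
    return w,p,R
E
python3 -c "
from h import *
eyes(.004)"
```

```text
[ 0.4464 -0.3674  0.119 ] [-1.8000e+02  1.0000e-02  1.6883e+02] op 0.0406 g 30.043499961029738 F [-0.06 -0.3   3.53]
222 ...................................................................................................................
224 ...................................................................................................................
226 ...................................................................................................................
228 ...................................................................................................................
230 ..................................#######..................................######..................................
232 ...............................############.............................############...............................
234 .............................###############...........................###############.............................
236 .............................################.........................################.............................
238 ............................#################.........................################.............................
240 .............................################.........................################.............................
242 ..............................##############............................#############..............................
```

Call:
send_rows --plan '[[[0, 0, -0.06, 0, 0, 0], [0, 0, -0.06, 0, 0, 0], [0, 0, -0.06, 0, 0, 0], [0, 0, -0.06, 0, 0, 0]]]'

```text
clock: 8.0
tool_pos: [0.4461, -0.3672, 0.1191]
orientation: [180.0, -0.0, 168.8]
force: [0.0, 0.1, -1.6]
opening: 0.04
gripper_force: 29.8
```

Call:
send_rows --plan '[[[0, 0, -0.03, 0, 0, 0], [0, 0, -0.03, 0, 0, 0], [0, 0, -0.03, 0, 0, 0], [0, 0, -0.03, 0, 0, 0]]]'

```text
clock: 8.33
tool_pos: [0.4461, -0.3673, 0.1196]
orientation: [180.0, -0.0, 168.8]
force: [-0.5, -0.4, -2.1]
opening: 0.0397
gripper_force: 29.8
```

Call:
send_rows --plan '[[[0, 0, 0, 0, 0, 0], [0, 0, 0, 0, 0, 0], [0, 0, 0, 0, 0, 0], [0, 0, 0, 0, 0, 0], [0, 0, 0, 0, 0, 0], [0, 0, 0, 0, 0, 0]]]' --fingers 0.33

```text
clock: 8.83
tool_pos: [0.4463, -0.3674, 0.1198]
orientation: [180.0, 0.0, 168.8]
force: [-0.3, 1.1, -1.8]
opening: 0.0396
gripper_force: 29.8
```

```bash
python3 -c "
from h import *
eyes(.004,y1=262)"
```

```text
[ 0.4463 -0.3674  0.1198] [180.    -0.   168.83] op 0.0395 g 29.800574106629938 F [-1.07  0.63 -0.71]
222 ...................................................................................................................
224 ...................................................................................................................
226 ...................................................................................................................
228 ...................................................................................................................
230 .................................#######...................................#######.................................
232 ..............................#############..............................############..............................
234 .............................###############...........................###############.............................
236 ............................################...........................################............................
238 ............................######
[... 701 characters left out ...]
..............#########################################################.............................
252 ............................###########################################################............................
254 ...........................#############################################################...........................
256 ..........................##############################################################...........................
258 .................#################################################################################.................
260 .................##################################################################################................
```

Call:
send_rows --plan '[[[0, 0, 0, 0, 0, 0], [0, 0, 0, 0, 0, 0], [0, 0, 0, 0, 0, 0], [0, 0, 0, 0, 0, 0]]]' --fingers 0.47

```text
clock: 9.22
tool_pos: [0.4463, -0.3674, 0.1198]
orientation: [-180.0, 0.0, 168.8]
force: [-0.4, -0.1, -1.8]
opening: 0.0417
gripper_force: 28.1
```

Call:
send_rows --plan '[[[0, 0, 0, 0, 0, 0], [0, 0, 0, 0, 0, 0], [0, 0, 0, 0, 0, 0], [0, 0, 0, 0, 0, 0], [0, 0, 0, 0, 0, 0], [0, 0, 0, 0, 0, 0], [0, 0, 0, 0, 0, 0], [0, 0, 0, 0, 0, 0]]]' --fingers 0.28

```text
clock: 9.88
tool_pos: [0.4463, -0.3674, 0.1198]
orientation: [180.0, 0.0, 168.8]
force: [-0.6, 0.2, -1.2]
opening: 0.0397
gripper_force: 29.8
```

```bash
python3 - <<'E'
from h import *
w=snap('wrist');s=snap('scene')
p,R,o=pose(); c=proj(s,p).astype(int); print(c,o['opening'],o['gripper_force'])
f=lambda im,x,y,W,H,k:cv2.resize(im[max(y,0):y+H,max(x,0):x+W,::-1],(W*k,H*k),interpolation=cv2.INTER_CUBIC)
a=f(s['img'],c[0]-50,c[1]-50,100,150,4); b=f(w['img'],260,220,125,150,3)
C=np.zeros((600,800,3),np.uint8); C[:,:400]=a; C[:450,400:775]=b
cv2.imwrite('pics/mix.png',C)
E
```

```text
[319 313] 0.03952651780628694 29.802683999296278
```

View pics/mix.png

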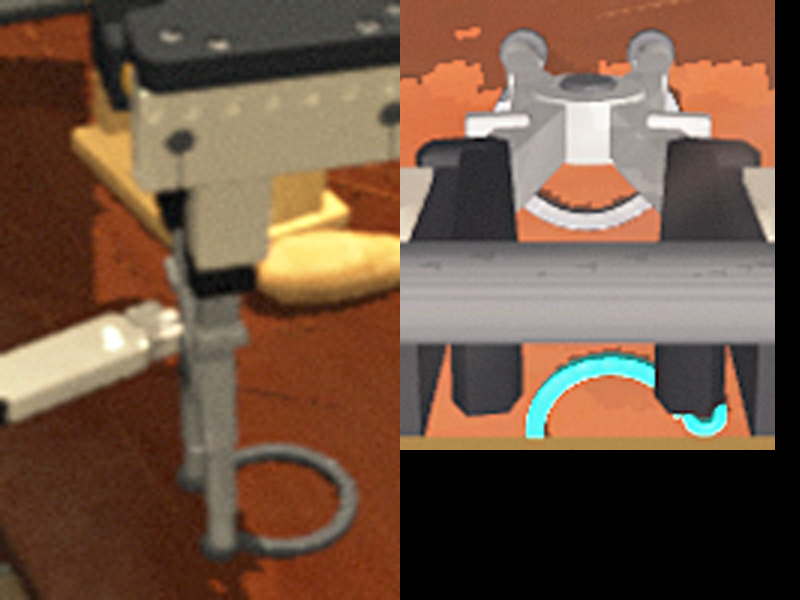

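The view shows the handles tilting inward, so the pads bear only at their lower edge. That lever is too short for the 30 N cap, so the ring sticks at about 34 mm. I relax the ring, return the pliers to the stand and regrasp higher.

Call:
send_rows --plan '[[[0, 0, 0, 0, 0, 0], [0, 0, 0, 0, 0, 0], [0, 0, 0, 0, 0, 0], [0, 0, 0, 0, 0, 0], [0, 0, 0, 0, 0, 0], [0, 0, 0, 0, 0, 0], [0, 0, 0, 0, 0, 0], [0, 0, 0, 0, 0, 0]]]' --fingers 0.628

```text
clock: 10.65
tool_pos: [0.4463, -0.3674, 0.1198]
orientation: [-180.0, -0.0, 168.8]
force: [-0.6, -0.6, -1.6]
opening: 0.055
gripper_force: 11.8
```

Call:
send_rows --plan '[[[0, 0, -0.1, 0, 0, 0], [0, 0, -0.2, 0, 0, 0], [0, 0, -0.4, 0, 0, 0], [0, 0, -0.6, 0, 0, 0], [0, 0, -1, 0, 0, 0], [0, 0, -2, 0, 0, 0], [0, 0, -3, 0, 0, 0], [0, 0, -3, 0, 0, 0]]]'

```text
clock: 11.32
tool_pos: [0.4477, -0.3683, 0.1528]
orientation: [-179.9, 0.2, 168.9]
force: [0.6, -0.0, -0.8]
opening: 0.055
gripper_force: 11.8
```

```bash
python3 -c "
from h import *
eyes(.004,f='w7.npz',y0=216,y1=250)
delta([.5297,-.1879,.2325],-175.1)"
```

```text
[ 0.4473 -0.3679  0.1517] [-179.95    0.19  168.84] op 0.0552 g 11.779430056340061 F [-0.47  0.02 -1.51]
216 ...................................................................................................................
218 ...................................................................................................................
220 ........................................#########..................#########.......................................
222 .......................................############..............#############.....................................
224 ......................................####.....####.............#####.....####.....................................
226 .....................................####.......####............####.......####....................................
228 .....................................#####.....####.............#####....#####.....................................
230 ......................................#############..............#############.....................................
232 ...............................
[... 401 characters left out ...]
########...................................
240 ..................................###############..................###############.................................
242 .................................################.................#################................................
244 ................................#################.................##################...............................
246 ................................##############################..####################...............................
248 ...............................######################################################..............................
shift cm [-4.62 19.25 -8.08] turn [ -0.07   0.18 -16.06]
```

Call:
send_rows --plan '[[[0, 0, -3, 0, 0, 0], [0, 0, -6, 0, 0, 0], [-0.7, 2.8, -8.1, 0, 0, -4], [-1.5, 6.4, -8.1, 0, 0, -8], [-2.4, 10.2, -8.1, 0, 0, -12], [-3.3, 14, -8.1, 0, 0, -16], [-4.2, 17.5, -8.1, 0, 0, -16], [-4.62, 19.25, -8.1, 0, 0, -16]]]'

```text
clock: 12.03
tool_pos: [0.5301, -0.1844, 0.2309]
orientation: [180.0, 0.1, -175.1]
force: [-0.6, -0.8, -0.9]
opening: 0.0553
gripper_force: 11.8
```

Call:
send_rows --plan '[[[0, 0, 0, 0, 0, 0], [0, 0, 0, 0, 0, 0], [0, 0, 0, 0, 0, 0], [0, 0, 0, 0, 0, 0]]]'

```text
clock: 12.37
tool_pos: [0.5285, -0.1881, 0.2307]
orientation: [180.0, -0.0, -175.2]
force: [-0.5, -0.7, -1.4]
opening: 0.0556
gripper_force: 11.8
```

```bash
python3 -c "
from h import *
delta([.5301,-.1881,.1275],-175.1)"
```

```text
shift cm [-1.600e-01 -1.000e-02  1.032e+01] turn [ 0.   -0.02 -0.12]
```

Call:
send_rows --plan '[[[-0.16, 0, 1, 0, 0, 0], [-0.16, 0, 3, 0, 0, 0], [-0.16, 0, 5, 0, 0, 0], [-0.16, 0, 7, 0, 0, 0], [-0.16, 0, 8.5, 0, 0, 0], [-0.16, 0, 9.5, 0, 0, 0], [-0.16, 0, 10, 0, 0, 0], [-0.16, 0, 10, 0, 0, 0]]]'

```text
clock: 13.03
tool_pos: [0.5298, -0.1878, 0.1296]
orientation: [180.0, -0.1, -175.2]
force: [1.0, -0.3, -0.7]
opening: 0.0553
gripper_force: 11.8
```

Call:
send_rows --plan '[[[0, 0, 0.1, 0, 0, 0], [0, 0, 0.2, 0, 0, 0], [0, 0, 0.3, 0, 0, 0], [0, 0, 0.3, 0, 0, 0], [0, 0, 0.3, 0, 0, 0]]]'

```text
clock: 13.45
tool_pos: [0.5307, -0.1874, 0.1283]
orientation: [-180.0, 0.0, -175.2]
force: [0.2, 0.5, -1.1]
opening: 0.0549
gripper_force: 11.8
```

Call:
send_rows --plan '[[[0, 0, 0.1, 0, 0, 0], [0, 0, 0.1, 0, 0, 0], [0, 0, 0.1, 0, 0, 0], [0, 0, 0.1, 0, 0, 0]]]'

```text
clock: 13.78
tool_pos: [0.5311, -0.1874, 0.1275]
orientation: [-180.0, 0.1, -175.2]
force: [-1.4, 0.4, 3.5]
opening: 0.0549
gripper_force: 12.2
```

Call:
send_rows --plan '[[[0, 0, 0, 0, 0, 0], [0, 0, 0, 0, 0, 0], [0, 0, 0, 0, 0, 0], [0, 0, 0, 0, 0, 0], [0, 0, 0, 0, 0, 0], [0, 0, 0, 0, 0, 0], [0, 0, 0, 0, 0, 0], [0, 0, 0, 0, 0, 0]]]' --fingers 0.85

```text
clock: 14.45
tool_pos: [0.5305, -0.1874, 0.1268]
orientation: [180.0, -0.0, -175.2]
force: [0.1, 0.1, 0.5]
opening: 0.0746
gripper_force: 0.0
```

```bash
python3 - <<'E'
from h import *
w=snap('wrist');np.savez('w8.npz',**w)
p,R,o=pose();print(p,o['force'],o['opening'])
hsv=cv2.cvtColor(w['img'],cv2.COLOR_RGB2HSV)
for r in range(262,376,4): print(r,''.join('#' if v<60 else '.' for v in hsv[r,200:440:2,2]))
delta([.5300,-.1880,.149],-175.2)
E
```

```text
[ 0.53050897 -0.18740674  0.1267795 ] [-0.58269889  0.26414815 -0.13149688] 0.07439337215517107
262 ........................................................................................................................
266 .........................################...............................................................................
270 ..............................###########...............................................................................
274 .........................#..#############...............................................................................
278 .................####....################...............................................................................
282 ................######...################...............................................................................
286 ...............#######..#################.........................................................#..#..................
290 .............############################..........................................................###.......#..........
294 
[... 1974 characters left out ...]
...........####......
358 .........###...................................................................................................###......
362 .........##.....................................................................................................##......
366 .........#..............................................................................................................
370 ........................................................................................................................
374 ........................................................................................................................
shift cm [ 0.06 -0.05 -2.22] turn [ 0.   -0.    0.03]
```

Call:
send_rows --plan '[[[0, 0, -0.6, 0, 0, 0], [0, 0, -1.4, 0, 0, 0], [0, 0, -2.2, 0, 0, 0], [0, 0, -2.2, 0, 0, 0], [0, 0, -2.2, 0, 0, 0], [0, 0, -2.2, 0, 0, 0]]]'

```text
clock: 15.0
tool_pos: [0.5305, -0.1873, 0.149]
orientation: [180.0, 0.0, -175.2]
force: [-1.0, 0.6, -0.5]
opening: 0.0745
gripper_force: 0.0
```

Call:
send_rows --plan '[[[0, 0, 0, 0, 0, 0], [0, 0, 0, 0, 0, 0], [0, 0, 0, 0, 0, 0], [0, 0, 0, 0, 0, 0], [0, 0, 0, 0, 0, 0], [0, 0, 0, 0, 0, 0], [0, 0, 0, 0, 0, 0]]]' --fingers 0.62

```text
clock: 15.58
tool_pos: [0.5311, -0.1878, 0.1495]
orientation: [-179.9, 0.1, -175.2]
force: [0.7, -2.0, 5.0]
opening: 0.0547
gripper_force: 14.6
```

Call:
send_rows --plan '[[[0, 0, -1, 0, 0, 0], [0, 0, -3, 0, 0, 0], [0, 0, -5, 0, 0, 0], [0, 0, -7, 0, 0, 0], [0, 0, -9, 0, 0, 0], [0, 0, -10.5, 0, 0, 0], [0, 0, -10.5, 0, 0, 0], [0, 0, -10.5, 0, 0, 0]]]'

```text
clock: 16.25
tool_pos: [0.5305, -0.1871, 0.2542]
orientation: [180.0, 0.1, -175.2]
force: [-0.4, -0.7, -2.2]
opening: 0.0546
gripper_force: 12.0
```

```bash
python3 -c "
from h import *
w,p,R=eyes(.004,f='w9.npz',y0=216,y1=256)
for s in(-1,1): print(proj(w,p+R.apply([0,s*.0115,.1363])))
delta([.4463,-.3674,.2554],168.8)"
```

```text
[ 0.53   -0.187   0.2532] [ 1.7995e+02 -4.0000e-02 -1.7519e+02] op 0.0543 g 12.000653594441246 F [-0.15 -0.37 -2.26]
216 ...................................................................................................................
218 ...................................................................................................................
220 ...................................................................................................................
222 ...............................................####......#####.###.......#.##......................................
224 ...............................................##############################......................................
226 ...............................................##############################......................................
228 ............................................#########...................######.....................................
230 .......................................########....................########........................................
232 ...................
[... 829 characters left out ...]
###########################################################################################################
248 ###################################################################################################################
250 ###################################################################################################################
252 #.#............#####################################################################################..#.##..#......
254 ###################################################################################################################
[309.17647994 229.16294034]
[336.34471272 229.17546796]
shift cm [  9.85 -17.27  -0.23] turn [ 0.05 -0.05 16.01]
```

Call:
send_rows --plan '[[[1.2, -2.1, 0, 0, 0, 2], [3.0, -5.3, 0, 0, 0, 6], [4.9, -8.7, 0, 0, 0, 10], [6.8, -12.1, 0, 0, 0, 14], [8.6, -15.2, 0, 0, 0, 16], [9.85, -17.27, 1.5, 0, 0, 16], [9.85, -17.27, 4.5, 0, 0, 16], [9.85, -17.27, 7, 0, 0, 16]]]'

```text
clock: 16.97
tool_pos: [0.4451, -0.3686, 0.1813]
orientation: [179.9, -0.1, 168.6]
force: [-0.1, -0.2, -2.8]
opening: 0.0547
gripper_force: 12.0
```

Call:
send_rows --plan '[[[0, 0, 1, 0, 0, 0], [0, 0, 1.7, 0, 0, 0], [0, 0, 1.7, 0, 0, 0], [0, 0, 1.7, 0, 0, 0], [0, 0, 1.7, 0, 0, 0]]]'

```text
clock: 17.38
tool_pos: [0.4479, -0.3679, 0.1682]
orientation: [-180.0, 0.1, 168.9]
force: [0.3, -0.1, -1.6]
opening: 0.0543
gripper_force: 12.0
```

```bash
python3 - <<'E'
from h import *
w,p,R=eyes(.004,f='w10.npz',y0=206,y1=250)
for s in(-1,1): print(proj(w,p+R.apply([0,s*.0115,.1363])))
s=snap('scene');np.savez('s10.npz',**s)
print(proj(s,p+R.apply([0,0,.1363-.058])),proj(s,p+R.apply([0,0,.1363])))
E
```

```text
[ 0.4479 -0.3679  0.1683] [-1.7996e+02  1.3000e-01  1.6888e+02] op 0.0549 g 12.014899720670655 F [ 0.78  0.54 -0.99]
206 ...................................................................................................................
208 ...................................................................................................................
210 ...................................................................................................................
212 ...................................................................................................................
214 ...................................................................................................................
216 ...........................................###......................####...........................................
218 .......................................###########...............###########.......................................
220 ......................................######.######.............######.######......................................
222 ...................
[... 1068 characters left out ...]
..........................#################################################.................................
242 ................................###################################################................................
244 ................................###################################################................................
246 ................##################################################################################.................
248 ................###################################################################################................
[308.93279259 230.26828413]
[336.18411732 230.27943639]
[320.65786624 334.24842252] [320.74492597 371.63507567]
```

```bash
cat >> h.py <<'E'
def holes(w,x0=290,x1=356,y0=205,y1=245,k=6,thr=90):
    hsv=cv2.cvtColor(w['img'],cv2.COLOR_RGB2HSV)[y0:y1,x0:x1,1]
    g=cv2.resize(hsv,None,fx=k,fy=k,interpolation=cv2.INTER_CUBIC)
    cs,h=cv2.findContours((g<thr).astype(np.uint8),cv2.RETR_CCOMP,cv2.CHAIN_APPROX_NONE); r=[]
    for c,hh in zip(cs,h[0]):
        a=cv2.contourArea(c)
        if hh[3]>=0 and 5*k*k<a<60*k*k:
            M=cv2.moments(c); r.append(((M['m10']/M['m00']+.5)/k-.5+x0,(M['m01']/M['m00']+.5)/k-.5+y0,a/k/k))
    return sorted(r)
E
python3 - <<'E'
from h import *
p,R,o=pose()
for n in('w10','w7'):
    w=dict(np.load(n+'.npz')); print(n,holes(w))
w=dict(np.load('w10.npz'));tl=lambda q:(R.inv().apply(q-p)*1000).round(2)
for u,v,a in holes(w): q=plane(w,u,v,.004);print('eye',q.round(4),tl(q))
for r in(233.1,234.1):
  print('tips',tl(plane(w,307.5,r,p[2]-.1363)),tl(plane(w,335.5,r,p[2]-.1363)))
E
```

```text
w10 [(309.0373823924731, 222.71118951612902, 27.555555555555557), (334.56800670016753, 222.63456169737577, 27.63888888888889)]
w7 [(308.9524250849552, 226.05756358768406, 29.972222222222225), (335.7482101947308, 226.05159411989308, 32.333333333333336)]
eye [ 0.4451 -0.3801  0.004 ] [  0.6  -12.45 164.18]
eye [ 0.4496 -0.357   0.004 ] [  0.69  11.02 164.17]
tips [ -2.62 -12.8  136.31] [ -2.6   10.89 136.3 ]
tips [ -3.49 -12.81 136.31] [ -3.47  10.9  136.3 ]
```

Call:
send_rows --plan '[[[0.15, 0.02, 0, 0, 0, 0], [0.35, 0.02, 0.4, 0, 0, 0], [0.35, 0.02, 0.9, 0, 0, 0], [0.35, 0.02, 1.4, 0, 0, 0], [0.35, 0.02, 1.8, 0, 0, 0], [0.35, 0.02, 2.1, 0, 0, 0], [0.35, 0.02, 2.1, 0, 0, 0], [0.35, 0.02, 2.1, 0, 0, 0]]]'

```text
clock: 18.15
tool_pos: [0.4434, -0.3669, 0.1455]
orientation: [180.0, -0.0, 168.8]
force: [0.3, -0.5, -0.6]
opening: 0.0545
gripper_force: 12.0
```

```bash
python3 - <<'E'
from h import *
def show(w):
    hsv=cv2.cvtColor(w['img'],cv2.COLOR_RGB2HSV); print(holes(w))
    for r in range(212,242): print(r,''.join('#' if hsv[r,c,1]<90 else '.' for c in range(295,352)), ' '.join('%3d'%v for v in w['img'][r,302:317].min(1)))
w=dict(np.load('w5.npz'));
print('ref');show(w)
w=snap('wrist');np.savez('w11.npz',**w);print('now',pose()[0],pose()[2]['force']);show(w)
E
```

```text
ref
[]
212 .........................................................  56  58  58  59  59  61  58  63  62  60  62  68  65  67  65
213 .........................................................  58  54  55  51  57  57  60  61  61  63  62  66  60  63  64
214 .........................................................  59  55  55  57  55  59  56  60  60  61  60  64  63  62  63
215 .........................................................  56  58  60  59  57  59  58  62  57  63  60  61  58  58  60
216 .........................................................  60  56  54  55  54  57  56  59  64  60  64  60  61  63  58
217 .........................................................  59  62  59  60  57  56  58  59  57  53  61  57  58  60  59
218 .........................................................  57  58  58  58  55  61  52  55  57  58  59  58  53  55  57
219 .........................................................  60  62  62  57  56  59  56  59  57  61  60  56  59  57  59
220 .........................................................  55  59  58  59  59  54  62  57  57  56  57  59  59  58
[... 5609 characters left out ...]
.......##############......... 151 145 145 145 147 144 146 145 142 146 207 230 138  77  61
237 ......##########################################......... 147 147 144 145 146 143 144 145 143 141 159 169 117  79  80
238 .....###########################################......... 148 146 143 143 147 145 141 147 145 143 144 126  84  92  89
239 ......##########################################......... 150 145 142 146 147 150 149 147 145 146 142 117  82 104 112
240 ......###########################################........ 148 141 141 150 142 143 144 144 143 148 144 134 114 112 119
241 .....############################################........ 151 142 146 164 158 146 143 138 144 142 146 145 141 141 140
```

Call:
send_rows --plan '[[[-0.1, 0, 0, 0, 0, 0], [-0.28, 0, 0, 0, 0, 0], [-0.28, 0, 0, 0, 0, 0], [-0.28, 0, 0, 0, 0, 0], [-0.28, 0, 0, 0, 0, 0]]]'

```text
clock: 18.62
tool_pos: [0.4463, -0.3674, 0.1459]
orientation: [180.0, 0.0, 168.8]
force: [-1.5, -0.3, -1.1]
opening: 0.0544
gripper_force: 12.0
```

```bash
python3 - <<'E'
from h import *
w=snap('wrist');np.savez('w12.npz',**w);print('now',pose()[0],pose()[2]['force'])
for r in range(220,241): print(r,' '.join('%3d'%v for v in w['img'][r,300:317].min(1)),' | ',' '.join('%3d'%v for v in w['img'][r,328:346].min(1)))
print('ref')
w=dict(np.load('w5.npz'))
for r in range(227,241): print(r,' '.join('%3d'%v for v in w['img'][r,300:317].min(1)),' | ',' '.join('%3d'%v for v in w['img'][r,328:346].min(1)))
E
```

```text
now [ 0.44624071 -0.36741054  0.14583879] [ 0.50482106  0.5715128  -1.57856997]
220  55  56  52  57  57  57  57  60  53  55  54  56  59  53  53  59  58  |   59  59  58  61  60  60  57  58  58  61  57  61  61  61  58  59  58  60
221  59  59  58  57  55  58  56  60  55  56  58  54  58  58  60  63  60  |   59  57  60  61  58  57  57  56  61  55  58  59  60  59  59  59  58  60
222  54  56  55  58  59  49  50  51  56  50  52  52  56  54  57  55  57  |   57  60  54  58  53  53  56  59  56  55  57  57  58  58  56  62  61  62
223  58  53  55  49  52  66  68  80  91  76  68  59  54  55  53  60  56  |   59  55  57  58  63  66  91 105  92  81  67  62  51  60  57  58  60  57
224  56  54  52  58  90 119 132 146 149 136 126 116  82  54  53  59  55  |   59  53  56  87 118 133 146 155 149 139 126 112  60  56  57  56  55  63
225  58  44  60  98 136 157 163 161 160 159 158 156 127  80  55  53  56  |   55  60  88 127 156 161 161 156 157 159 159 146 106  62  58  57  59  62
226  55  53  96 139 155 152 149 145 144 148 150 159 155 118  76  50  47  |   58  89 126 155 155 148 145 143 140 145 151 158 142 105 
[... 3463 characters left out ...]
 149 141 125 121 133 148 122  58  |   53  94 129 150 144 138 143 149 150 156 155 155 155 143 128 139 136  85
237 126 152 151 151 149 152 153 150 148 142 142 136 126 129 141 122  50  |   54 100 140 149 140 139 147 147 150 151 153 154 156 151 135 137 136  83
238 111 148 142 147 145 144 146 145 145 142 142 134 130 127 130 108  51  |   57 100 124 141 138 135 145 145 148 148 149 148 149 147 140 135 122  70
239  97 139 149 149 145 143 142 142 141 142 139 146 147 124 118  85  49  |   77  95 129 135 147 158 146 145 147 147 146 145 148 148 147 138 109  51
240  78 129 152 150 144 148 145 144 144 144 137 190 228 169 110  65  50  |   86  81 107 156 197 181 143 148 148 149 147 150 146 148 151 144 107  69
```

The image now matches the reference pattern from the successful insertion, so I descend.

Call:
send_rows --plan '[[[0, 0.02, 0.1, 0, 0, 0], [0, 0.02, 0.2, 0, 0, 0], [0, 0.02, 0.3, 0, 0, 0], [0, 0.02, 0.4, 0, 0, 0], [0, 0.02, 0.4, 0, 0, 0], [0, 0.02, 0.4, 0, 0, 0]]]'

```text
clock: 19.17
tool_pos: [0.4462, -0.3672, 0.1417]
orientation: [180.0, -0.0, 168.8]
force: [0.0, -0.0, -2.4]
opening: 0.0546
gripper_force: 12.0
```

Call:
send_rows --plan '[[[0, 0, 0.05, 0, 0, 0], [0, 0, 0.1, 0, 0, 0], [0, 0, 0.1, 0, 0, 0], [0, 0, 0.1, 0, 0, 0]]]'

```text
clock: 19.5
tool_pos: [0.4463, -0.3672, 0.1408]
orientation: [180.0, -0.0, 168.8]
force: [0.4, -0.5, -1.8]
opening: 0.0546
gripper_force: 12.0
```

Call:
send_rows --plan '[[[0, 0, 0.05, 0, 0, 0], [0, 0, 0.07, 0, 0, 0], [0, 0, 0.07, 0, 0, 0], [0, 0, 0.07, 0, 0, 0]]]'

```text
clock: 19.83
tool_pos: [0.4465, -0.3674, 0.1405]
orientation: [-180.0, 0.0, 168.8]
force: [-1.0, 0.4, 1.2]
opening: 0.0545
gripper_force: 12.3
```

Call:
send_rows --plan '[[[0, 0, -0.04, 0, 0, 0], [0, 0, -0.05, 0, 0, 0], [0, 0, -0.06, 0, 0, 0], [0, 0, -0.08, 0, 0, 0], [0, 0, -0.1, 0, 0, 0], [0, 0, -0.1, 0, 0, 0], [0, 0, -0.1, 0, 0, 0], [0, 0, -0.1, 0, 0, 0]]]' --fingers 0.36

```text
clock: 20.5
tool_pos: [0.4463, -0.3673, 0.1411]
orientation: [-180.0, 0.0, 168.8]
force: [-1.0, -1.3, 0.9]
opening: 0.032
gripper_force: 24.6
```

```bash
python3 -c "
from h import *
eyes(.004,y0=216,y1=250)"
```

```text
[ 0.4463 -0.3673  0.1411] [-179.99    0.    168.83] op 0.032 g 24.612568435259163 F [-0.92 -1.91  2.17]
216 ...................................................................................................................
218 ...................................................................................................................
220 ...................................................................................................................
222 ...................................................................................................................
224 ...............................######....................................######....................................
226 ............................############..............................############.................................
228 ...........................##############............................###############...............................
230 ..........................###############............................###############...............................
232 ..........................######
[... 343 characters left out ...]
..............#####################################################.................................
240 .............................####################################################..................................
242 .............................#####################################################.................................
244 ............................#######################################################................................
246 ....................#########################################################################......................
248 ....................########################################################################.......................
```

Call:
send_rows --plan '[[[0, 0, -0.02, 0, 0, 0], [0, 0, -0.02, 0, 0, 0], [0, 0, -0.03, 0, 0, 0], [0, 0, -0.03, 0, 0, 0], [0, 0, -0.04, 0, 0, 0], [0, 0, -0.04, 0, 0, 0], [0, 0, -0.04, 0, 0, 0], [0, 0, -0.04, 0, 0, 0]]]' --fingers 0.22

```text
clock: 21.22
tool_pos: [0.4462, -0.3671, 0.1414]
orientation: [180.0, -0.0, 168.8]
force: [-0.2, -0.1, -1.6]
opening: 0.0198
gripper_force: 29.0
```

```bash
python3 -c "
from h import *
eyes(.004,y0=220,y1=240)"
```

```text
[ 0.4462 -0.3671  0.1414] [ 1.7999e+02 -1.0000e-02  1.6883e+02] op 0.0199 g 28.963534408943445 F [ 0.    0.02 -2.61]
220 ...................................................................................................................
222 ...................................................................................................................
224 ...........................######..............................................######..............................
226 .........................###########........................................###########............................
228 .......................##############......................................##############..........................
230 ......................################....................................###############..........................
232 .......................###############....................................###############..........................
234 .......................################..................................###############...........................
236 .........................##############################################################............................
238 ..........................############################################################.............................
```

Call:
send_rows --plan '[[[0, 0, -0.02, 0, 0, 0], [0, 0, -0.02, 0, 0, 0], [0, 0, -0.02, 0, 0, 0], [0, 0, -0.02, 0, 0, 0], [0, 0, -0.02, 0, 0, 0], [0, 0, -0.02, 0, 0, 0], [0, 0, -0.02, 0, 0, 0], [0, 0, -0.02, 0, 0, 0]]]' --fingers 0.175

```text
clock: 21.93
tool_pos: [0.4463, -0.3672, 0.1417]
orientation: [180.0, 0.0, 168.8]
force: [0.4, 0.0, -1.7]
opening: 0.0188
gripper_force: 29.3
```

```bash
python3 - <<'E'
from h import *
w,p,R=eyes(.004,y0=220,y1=236,f='w13.npz')
# subpixel lug edges by interpolation at half level
im=w['img'].min(2).astype(float)
for r in range(228,234):
    row=im[r]; out=[]
    for a,b,s in((275,297,1),(295,315,-1),(330,347,1),(345,365,-1)):
        rng=range(a,b) if s>0 else range(b,a,-1)
        for c in rng:
            if row[c]<100<=row[c+s]: out.append(round(c+s*(100-row[c])/(row[c+s]-row[c]),2));break
    print(r,out)
E
```

```text
[ 0.4463 -0.3673  0.1417] [-180.      0.    168.82] op 0.019 g 29.304368834255 F [-0.25 -0.23 -0.74]
220 ...................................................................................................................
222 ...................................................................................................................
224 ...........................######..............................................######..............................
226 ........................############........................................############...........................
228 .......................##############......................................##############..........................
230 ......................###############.....................................################.........................
232 .......................###############....................................###############..........................
234 .......................################..................................################..........................
228 [np.float64(287.87), np.float64(300.69), np.float64(340.18), np.float64(352.7)]
229 [np.float64(287.45), np.float64(301.13), np.float64(339.69), np.float64(353.11)]
230 [np.float64(287.26), np.float64(301.26), np.float64(339.18), np.float64(353.57)]
231 [np.float64(286.98), np.float64(301.28), np.float64(339.22), np.float64(353.62)]
232 [np.float64(286.92), np.float64(301.43), np.float64(339.3), np.float64(353.65)]
233 [np.float64(286.97), np.float64(302.28), np.float64(339.0), np.float64(353.62)]
```

Call:
send_rows --plan '[[[0, 0, -0.1, 0, 0, 0], [0, 0, -0.3, 0, 0, 0], [0, 0, -0.6, 0, 0, 0], [0, 0, -1, 0, 0, 0], [0, 0, -1.5, 0, 0, 0], [0, 0, -2, 0, 0, 0], [0, 0, -2, 0, 0, 0], [0, 0, -2, 0, 0, 0]]]' --fingers 0.12

```text
clock: 22.65
tool_pos: [0.4466, -0.3673, 0.1623]
orientation: [-180.0, 0.1, 168.8]
force: [0.2, -0.3, -1.1]
opening: 0.0188
gripper_force: 29.3
```

```bash
cat >> h.py <<'E'
def lugs(w,rows,x=((275,297),(295,315),(330,347),(345,365))):
    im=w['img'].min(2).astype(float); O=[]
    for r in rows:
        row=im[r]; out=[]
        for (a,b),s in zip(x,(1,-1,1,-1)):
            for c in (range(a,b) if s>0 else range(b,a,-1)):
                if row[c]<100<=row[c+s]: out.append(c+s*(100-row[c])/(row[c+s]-row[c]));break
        if len(out)==4: O.append(out)
    O=np.array(O); print(O.round(1).tolist()); m=np.median(O,0); return (m[0]+m[1])/2,(m[2]+m[3])/2
E
python3 - <<'E'
from h import *
w,p,R=eyes(.004,y0=220,y1=240,f='w14.npz')
a,b=lugs(w,range(228,234));print(a,b,(b-a)/1.178*1.009)
E
```

```text
[ 0.4463 -0.3672  0.1619] [1.8000e+02 2.0000e-02 1.6883e+02] op 0.0186 g 29.274695707708815 F [-0.46 -0.03 -1.71]
220 ...................................................................................................................
222 ...................................................................................................................
224 ..........................########............................................########.............................
226 ........................############........................................############...........................
228 .......................##############......................................##############..........................
230 ......................###############.....................................###############..........................
232 ......................###############......................................##############..........................
234 .......................################...................................##############...........................
236 .........................##############################################################............................
238 ..........................#############################################################............................
[[287.9, 300.7, 339.9, 352.9], [286.8, 301.0, 339.4, 353.4], [286.9, 301.0, 339.2, 353.8], [287.1, 301.2, 339.3, 353.6], [287.0, 301.4, 339.1, 353.6], [287.1, 302.4, 338.5, 353.7]]
294.0495265151515 346.4413294395772 44.87549163900299
```

```bash
cat >> h.py <<'E'
def fitc(P):
    P=np.asarray(P,float);A=np.c_[2*P,np.ones(len(P))];s=np.linalg.lstsq(A,(P**2).sum(1),rcond=None)[0];return s[0],s[1],np.sqrt(s[2]+s[0]**2+s[1]**2)
def eyefit(w,cx,rows=(216,231)):
    im=w['img'].min(2).astype(float);P=[]
    for c in range(int(cx)-6,int(cx)+7):
        for r in range(*rows):
            if im[r,c]<100<=im[r+1,c]: P.append((c,r+(100-im[r,c])/(im[r+1,c]-im[r,c])));break
    return fitc(P)
def posttop(w,box,z=.0795,thr=170):
    x0,x1,y0,y1=box; g=cv2.GaussianBlur(w['img'][y0:y1,x0:x1].min(2),(3,3),0)
    c=max(cv2.findContours((g>thr).astype(np.uint8),0,cv2.CHAIN_APPROX_NONE)[0],key=cv2.contourArea)
    e=cv2.fitEllipse(c); u,v=e[0][0]+x0,e[0][1]+y0; return u,v,e[1],plane(w,u,v,z)
E
python3 - <<'E'
from h import *
w=dict(np.load('w14.npz'));p,R,o=pose();print(o['joint_pos'].round(1))
for cx in(294,346.4):
    u,v,r=eyefit(w,cx); q=plane(w,u,v,p[2]-.1365); print(u,v,r,(R.inv().apply(q-p)*1000).round(2))
t=dict(np.load('top0.npz'));print(posttop(t,(180,228,205,245)))
delta([.5205,.0264,.262],168.8)
E
```

```text
[-20.1  14.4 -17.   -0.  -58.6 -81.1]
294.1365124057856 230.60035182514792 6.927896939303578 [ -0.82 -24.16 136.5 ]
346.42949447463184 230.9657873669703 7.085654030868781 [ -1.13  20.09 136.5 ]
(202.1185417175293, 224.3338165283203, (36.03379821777344, 38.585811614990234), array([0.54320525, 0.02067742, 0.0795    ]))
shift cm [  0.35  40.05 -10.01] turn [0.   0.02 0.03]
```

```bash
python3 -c "
from h import *
delta([.552,-.073,.262],168.8)"
```

```text
shift cm [ -4.67  30.91 -10.01] turn [0.   0.02 0.03]
```

Call:
send_rows --plan '[[[0, 0, -1.5, 0, 0, 0], [0, 0, -4, 0, 0, 0], [0, 0, -6.5, 0, 0, 0], [-0.2, 1, -9, 0, 0, 0], [-0.5, 3, -10, 0, 0, 0], [-0.9, 6, -10, 0, 0, 0], [-1.4, 9, -10, 0, 0, 0], [-1.8, 12, -10, 0, 0, 0]]]'

```text
clock: 23.37
tool_pos: [0.4873, -0.2519, 0.2617]
orientation: [180.0, 0.0, 168.8]
force: [1.0, -0.7, -2.2]
opening: 0.0188
gripper_force: 29.3
```

Call:
send_rows --plan '[[[-0.5, 3, 0, 0, 0, 0], [-1, 6, 0, 0, 0, 0], [-1.4, 9, 0, 0, 0, 0], [-1.9, 12, 0, 0, 0, 0], [-2.4, 15, 0, 0, 0, 0], [-2.8, 17.5, 0, 0, 0, 0], [-2.87, 18.9, 0, 0, 0, 0], [-2.87, 18.9, 0, 0, 0, 0]]]'

```text
clock: 24.03
tool_pos: [0.5525, -0.0708, 0.2612]
orientation: [180.0, -0.0, 169.0]
force: [1.2, -0.1, -1.6]
opening: 0.0183
gripper_force: 29.3
```

Call:
send_rows --plan '[[[0, 0, 0, 0, 0, 0], [0, 0, 0, 0, 0, 0], [0, 0, 0, 0, 0, 0]]]'

```text
clock: 24.28
tool_pos: [0.5516, -0.074, 0.2617]
orientation: [-180.0, -0.0, 168.8]
force: [-0.5, 0.0, -1.2]
opening: 0.0184
gripper_force: 29.3
```

```bash
python3 - <<'E'
from h import *
w,p,R=eyes(.004,y0=222,y1=238,f='w15.npz')
for cx in(294,346.4):
    u,v,r=eyefit(w,cx); q=plane(w,u,v,p[2]-.1365); print(u,v,r,(R.inv().apply(q-p)*1000).round(2))
c=proj(w,[.5432,.0207,.0795]);print('post px',c)
x,y=c.astype(int)
g=w['img'].min(2)
for r in range(max(y-45,0),y+46,3): print(r,' '.join('%3d'%v for v in g[r,x-55:x+56:4]))
E
```

```text
[ 0.5516 -0.0741  0.2617] [-1.8000e+02 -1.0000e-02  1.6876e+02] op 0.0187 g 29.27340747868584 F [ 0.38 -0.51 -1.33]
222 .....#####...........................................................................................##############
224 ...########...............#######..............................................######................##############
226 ..#######...............###########.........................................############..............#############
228 .......................##############......................................##############............##############
230 ......................###############......................................##############.............#############
232 ......................###############.....................................###############..........................
234 .......................################...................................##############...........................
236 .........................##############################################################............................
293.76837462145846 229.0
[... 3065 characters left out ...]
  54
222  61 121 127 181 132 180 177 169 193 231 224 222 223 220 217 216 213 214 158 159 143  67  67  60  57  59  58  56
225  58 109 186 178 160 179 175 171 170  97 222 223 221 218 216 215 198 105  99 109  67  65  64  59  61  58  54  55
228  61  94 181 172 175 184 169 158 151  71 163 230 217 213 211 210 206  67  76  71  69  62  58  57  60  57  58  55
231  51  65 124 117  81  63  48  51  57  36 157 231 224 218 214 209 204  64  74  66  64  59  58  64  63  57  60  57
234  54  55  59  52  52  55  55  51  58  42 153 227 223 218 212 209 209  62  71  66  60  60  58  64  62  60  58  59
237  54  57  52  59  54  56  52  54  58  47 147 225 219 216 211 209 210  63  58  61  59  58  62  61  65  56  60  63
```

```bash
cat >> h.py <<'E'
def post(w,c):
    x,y=np.asarray(c).astype(int); g=cv2.GaussianBlur(w['img'].min(2),(3,3),0); m=(g>178).astype(np.uint8)
    m[y+18:]=0
    n,l,st,ce=cv2.connectedComponentsWithStats(m); k=l[y-10,x]; cs=cv2.findContours((l==k).astype(np.uint8),0,cv2.CHAIN_APPROX_NONE)[0]
    c=max(cs,key=cv2.contourArea)[:,0,:]; c=c[c[:,1]<y+15]; e=cv2.fitEllipse(c); return e,plane(w,*e[0],.0795)
E
python3 - <<'E'
from h import *
w=dict(np.load('w15.npz')); e,q=post(w,[418.6,192.2]); print(e,q)
d=357.3/ (np.linalg.inv(w['pose'])@[*q,1])[2]; print('diam mm',np.array(e[1])/d*1000)
# head rim at z .0676: upper-left/right edge points
g=w['img'].min(2).astype(float);P=[]
for r in range(160,206,2):
    for x0,s in((380,-1),(440,1)):
        for x in range(x0,x0+s*50,s):
            if g[r,x]>115>=g[r,x+s]: P.append(plane(w,x+s*(g[r,x]-115)/(g[r,x]-g[r,x+s]),r,.0676)[:2]);break
print(fitc(P))
t=dict(np.load('top0.npz'))
for th in(170,200,215,225): print(th,posttop(t,(180,228,205,245),thr=th))
p,R,o=pose()
for z in(.1350,.1365,.138):
  for u,v in((293.9,230.7),(346.5,230.9)): print(z,(R.inv().apply(plane(w,u,v,p[2]-z)-p)*1000).round(2))
E
```

```text
((419.7547607421875, 190.94161987304688), (36.81687927246094, 39.50152587890625), 44.78937911987305) [0.54226254 0.02189752 0.0795    ]
diam mm [34.94123587 37.48911261]
(np.float64(0.5308413510401699), np.float64(0.018563837657370075), np.float64(0.041271171695594286))
170 (202.1185417175293, 224.3338165283203, (36.03379821777344, 38.585811614990234), array([0.54320525, 0.02067742, 0.0795    ]))
200 (202.75663566589355, 224.44726181030273, (33.25954055786133, 36.114830017089844), array([0.54298548, 0.01944939, 0.0795    ]))
215 (200.71955108642578, 224.0034999847412, (18.69049835205078, 18.95641326904297), array([0.54384422, 0.02337176, 0.0795    ]))
225 (200.80577278137207, 224.0177993774414, (18.082366943359375, 18.268766403198242), array([0.5438165 , 0.02320583, 0.0795    ]))
0.135 [-4.000e-02 -2.405e+01  1.350e+02]
0.135 [ -0.18  20.17 135.  ]
0.1365 [ -0.38 -24.17 136.5 ]
0.1365 [ -0.53  20.28 136.5 ]
0.138 [ -0.73 -24.29 138.  ]
0.138 [ -0.87  20.38 138.  ]
```

```bash
python3 -c "
from h import *
delta([.5214,.0280,.232],168.8)"
```

```text
shift cm [4.96 9.42 2.97] turn [-0.   -0.01 -0.04]
```

Call:
send_rows --plan '[[[1.2, 2.3, 0, 0, 0, 0], [2.6, 4.9, 0, 0, 0, 0], [4, 7.5, 0, 0, 0, 0], [4.96, 9.4, 0, 0, 0, 0], [4.96, 9.4, 1, 0, 0, 0], [4.96, 9.4, 2, 0, 0, 0], [4.96, 9.4, 2.9, 0, 0, 0], [4.96, 9.4, 2.9, 0, 0, 0]]]'

```text
clock: 25.0
tool_pos: [0.5203, 0.0275, 0.2302]
orientation: [-179.9, -0.2, 168.7]
force: [-0.8, -0.1, -1.5]
opening: 0.0183
gripper_force: 29.3
```

Call:
send_rows --plan '[[[0, 0, 0, 0, 0, 0], [0, 0, 0, 0, 0, 0], [0, 0, 0, 0, 0, 0]]]'

```text
clock: 25.25
tool_pos: [0.5219, 0.0282, 0.2331]
orientation: [180.0, 0.0, 168.8]
force: [-0.1, -0.9, -2.0]
opening: 0.0183
gripper_force: 29.3
```

```bash
python3 - <<'E'
from h import *
w,p,R=eyes(.004,y0=0,y1=0,f='w16.npz')
c=proj(w,[.5423,.0219,.0795]);print(c); u,v=c.astype(int)
g=w['img'].min(2)
for r in range(218,304,3): print(r,' '.join('%3d'%v for v in g[r,276:372:3]))
delta([.5214,.0280,.232],168.8)
E
```

```text
[0.5219 0.0283 0.2331] [1.7999e+02 3.0000e-02 1.6879e+02] op 0.0183 g 29.272072148987718 F [-0.07 -0.73 -2.51]
[320.07531514 248.71796955]
218  58 191 215 214 130 117 157 155 158 159 155 154 156 156 155 155 156 155 155 157 156 160 160 157 158  69 111 122 107  56  54  57
221  58 171 216 222  96 142 144 154 153 151 149 152 155 158 154 154 159 156 156 155 155 157 158 160 162 155  76 123 102  57  60  62
224  65 156 214 182 255 179  69  86 128 158 228 128 110 121 134 129 126 112 114 156 152 155 120  85  87 139 199 108 108  54  56  62
227  65 142 218 232 140 116 122 105  84 130 118 136 150 157 163 164 161 155 144 118 135 141 108 103 110 100 254  80 101  53  62  59
230  62 118 187 251 107 121 114 107 104 103 172 153 168 205 219 215 219 186 161 150 132 102 114 111 115 141 194 230  99  54  59  60
233  65 102 208 245 160 121 115 115 114 168 167 184 220 204 230 233 230 223 218 174 196 116 118 114 119 128 232 242  90  53  56  57
236  64  75 249 243 250 113 156 108 114 113 111 176  94  52  55  58  60  55 123 173  98 113 115 114 120 132 190 241 129  59  56  58
239  62  57 250 243 244  95 178 154 1
[... 2220 characters left out ...]
23 149 141 116  39  41  38  40  38  40  48  53  54  52  51  56  57  62  57  57  59  60  52  57 126 129 136 126 130 133
293 133 141 169 155 145  67  41  46  42  36  40  42  49  52  50  52  57  61  66  65  60  56  54  58  56  53 116 149 157 156 125 126
296 133 129 137 161 151  25  45  38  45  40  38  38  52  55  53  58  58  63  62  63  58  54  54  59  49  48  75 144 153 131 132 117
299 144 133 133 133 164  34  38  31  36  37  36  41  52  52  54  58  57  61  59  59  55  46  47  48  43  49  39 150 138 143 143 124
302  72  73  73  73  73  78  82  77  76  79  76  76  82  78  81  83  81  83  82  80  81  78  76  78  77  80  80  73  74  77  76  74
shift cm [ 0.05 -0.04  0.11] turn [ 0.01  0.03 -0.01]
```

Call:
send_rows --plan '[[[0.05, -0.04, 0.4, 0, 0, 0], [0.05, -0.04, 0.8, 0, 0, 0], [0.05, -0.04, 1.2, 0, 0, 0], [0.05, -0.04, 1.2, 0, 0, 0], [0.05, -0.04, 1.2, 0, 0, 0]]]'

```text
clock: 25.72
tool_pos: [0.5208, 0.0283, 0.2203]
orientation: [-180.0, -0.0, 168.8]
force: [-0.5, -0.7, -1.9]
opening: 0.0188
gripper_force: 29.3
```

Call:
send_rows --plan '[[[0, 0, 0.1, 0, 0, 0], [0, 0, 0.2, 0, 0, 0], [0, 0, 0.3, 0, 0, 0], [0, 0, 0.3, 0, 0, 0]]]'

```text
clock: 26.05
tool_pos: [0.5209, 0.0284, 0.2176]
orientation: [-180.0, -0.0, 168.8]
force: [-0.1, 0.9, -2.1]
opening: 0.0186
gripper_force: 29.3
```

Call:
send_rows --plan '[[[0, 0, 0.1, 0, 0, 0], [0, 0, 0.2, 0, 0, 0], [0, 0, 0.3, 0, 0, 0], [0, 0, 0.3, 0, 0, 0]]]'

```text
clock: 26.38
tool_pos: [0.5208, 0.0283, 0.2145]
orientation: [-180.0, -0.0, 168.8]
force: [0.3, -0.5, -2.1]
opening: 0.0187
gripper_force: 29.3
```

Call:
send_rows --plan '[[[0, 0, 0.1, 0, 0, 0], [0, 0, 0.2, 0, 0, 0], [0, 0, 0.3, 0, 0, 0], [0, 0, 0.4, 0, 0, 0], [0, 0, 0.4, 0, 0, 0]]]'

```text
clock: 26.8
tool_pos: [0.5209, 0.0284, 0.2105]
orientation: [-180.0, -0.0, 168.8]
force: [0.7, 0.1, -1.9]
opening: 0.0187
gripper_force: 29.3
```

Call:
send_rows --plan '[[[0, 0, 0.1, 0, 0, 0], [0, 0, 0.2, 0, 0, 0], [0, 0, 0.3, 0, 0, 0], [0, 0, 0.3, 0, 0, 0]]]'

```text
clock: 27.13
tool_pos: [0.5211, 0.0283, 0.2078]
orientation: [-180.0, 0.0, 168.8]
force: [-0.6, 0.1, 0.5]
opening: 0.0184
gripper_force: 29.5
```

```bash
python3 - <<'E'
from h import *
w,p,R=eyes(.004,y0=220,y1=246,f='w17.npz')
a,b=lugs(w,range(228,234));print(a,b)
for cx in (a,b): print(eyefit(w,cx))
E
```

```text
[0.5211 0.0284 0.2079] [-1.8000e+02  2.0000e-02  1.6884e+02] op 0.0186 g 29.49610722687794 F [0.06 0.23 0.28]
220 .........##########################################################################################................
222 .........##########################################################################################................
224 .........##########################################################################################................
226 ..........##########################################################################################...............
228 ..........##########################################################################################...............
230 ..........##########################################################################################...............
232 ..........##########################################################################################...............
234 ...........#########################################################################################...............
236 ...........###############
[... 248 characters left out ...]
###################################################################..............
242 ............#########################################################################################..............
244 ............#########################################################################################..............
[]
  return _methods._mean(a, axis=axis, dtype=dtype,
  ret = ret.dtype.type(ret / rcount)
Traceback (most recent call last):
  File "h.py", line 48, in lugs
    O=np.array(O); print(O.round(1).tolist()); m=np.median(O,0); return (m[0]+m[1])/2,(m[2]+m[3])/2
                                                                         ~^^^
IndexError: invalid index to scalar variable.
```

Call:
send_rows --plan '[[[0, 0, 0.1, 0, 0, 0], [0, 0, 0.2, 0, 0, 0], [0, 0, 0.3, 0, 0, 0], [0, 0, 0.3, 0, 0, 0], [0, 0, 0.3, 0, 0, 0]]]'

```text
clock: 27.6
tool_pos: [0.5211, 0.0284, 0.2048]
orientation: [180.0, 0.0, 168.8]
force: [-0.3, -0.6, 1.8]
opening: 0.0183
gripper_force: 29.7
```

Call:
send_rows --plan '[[[0, 0, 0.05, 0, 0, 0], [0, 0, 0.1, 0, 0, 0], [0, 0, 0.1, 0, 0, 0], [0, 0, 0.1, 0, 0, 0]]]'

```text
clock: 27.93
tool_pos: [0.5211, 0.0284, 0.2038]
orientation: [180.0, 0.0, 168.8]
force: [-1.0, -0.8, 3.6]
opening: 0.0184
gripper_force: 29.8
```

Call:
send_rows --plan '[[[0.02, 0, 0.02, 0, 0, 0], [0.05, 0, 0.03, 0, 0, 0], [0.08, 0, 0.05, 0, 0, 0], [0.1, 0, 0.05, 0, 0, 0], [0.12, 0, 0.05, 0, 0, 0]]]' --fingers 0.33

```text
clock: 28.35
tool_pos: [0.52, 0.0288, 0.2034]
orientation: [180.0, 0.0, 168.8]
force: [-0.4, 1.6, 3.1]
opening: 0.0292
gripper_force: 23.6
```

Call:
send_rows --plan '[[[0.04, 0, 0.02, 0, 0, 0], [0.08, 0, 0.03, 0, 0, 0], [0.12, 0, 0.03, 0, 0, 0], [0.14, 0, 0.03, 0, 0, 0], [0.14, 0, 0.03, 0, 0, 0]]]' --fingers 0.46

```text
clock: 28.77
tool_pos: [0.5185, 0.0289, 0.203]
orientation: [180.0, 0.0, 168.8]
force: [-0.2, 0.1, 5.6]
opening: 0.0403
gripper_force: 19.4
```

```bash
python3 - <<'E'
from h import *
w,p,R=eyes(.004,y0=0,y1=0,f='w18.npz')
g=w['img'].min(2)
for r in range(216,244,2): print(r,' '.join('%3d'%v for v in g[r,280:364:2]))
E
```

```text
[0.5186 0.0289 0.2031] [1.7999e+02 2.0000e-02 1.6883e+02] op 0.0407 g 19.849356160266325 F [0.71 0.29 5.74]
216 127 135 137 134 183 250 195  87  93  92  93  96  91  81 136 177 184 188 197 202 200 198 200 193 184 174 139  79  90  92  91  91  97  93 112 149 144 145 144 131 240 175
218 228 116 178 234 238 238 110  90  88  93  87 129 176 190 193 192 193 190 194 191 191 191 193 194 192 190 196 196 170 106  87  95  90  92  92 112 150 145 145 136 243 184
220 241 242 239 238 238 132  95  90  90 111 178 193 190 189 188 189 187 188 188 188 187 190 190 189 190 193 191 191 193 195 178 123  87  92  92  90 141 143 146 142 159 157
222 237 236 236 244 155  95  89  96 173 191 187 190 187 188 186 188 187 185 188 187 187 186 189 186 187 187 188 188 189 191 194 197 167  83  91  87  91 150 144 145 144 149
224 237 236 239 207 119  86 106 185 186 188 193 180 193 189 186 184 186 185 187 184 182 184 184 187 188 188 188 189 190 191 194 194 195 190 116  87  87 107 146 144 147 131
226 235 237 243 123  90 130 187 181 190 121 120 122 111 134 189 183 181 183 183 186 180 183 187 184 184 186 184 193 138 111 115 127 
[... 715 characters left out ...]
  95 132 139
236 235 229 249 247 248 255 177 182 137 134 139 135 136 133 137 128 138 145 154 141 119 119 127 146 154 132 123 186 132 137 133 133 133 239 248 246 247 247 252 136 125 143
238 220 249 247 247 247 255 173 177 179 153 133 135 133 136 135 134 142  86  69  69  72  69  68  70  75 120 132 132 133 133 135 136 178 251 246 246 247 247 247 255 104 120
240 221 248 247 247 247 250 255 164 175 173 132 135 133 133 137 136 137  87 110 119 127 131 131 125 108 118 137 135 135 140 135 134 171 250 246 246 247 247 247 251 170 116
242 247 247 247 247 247 247 248 250 239 186 143 139 149 167 149 132 128 131 128 134 136 136 136 134 132 132 127 135 178 176 137 141 153 251 246 245 246 246 247 248 252 113
```

Call:
send_rows --plan '[[[0.02, 0, 0, 0, 0, 0], [0.05, 0, 0, 0, 0, 0], [0.08, 0, 0, 0, 0, 0], [0.1, 0, 0, 0, 0, 0], [0.1, 0, 0, 0, 0, 0]]]' --fingers 0.56

```text
clock: 29.23
tool_pos: [0.5174, 0.0288, 0.2029]
orientation: [-180.0, -0.0, 168.8]
force: [0.7, -2.5, 4.0]
opening: 0.0493
gripper_force: 13.5
```

Call:
send_rows --plan '[[[0, 0, 0, 0, 0, 0], [0, 0, 0, 0, 0, 0], [0, 0, 0, 0, 0, 0], [0, 0, 0, 0, 0, 0]]]' --fingers 0.605

```text
clock: 29.57
tool_pos: [0.5172, 0.029, 0.2027]
orientation: [-180.0, -0.0, 168.8]
force: [0.1, -2.6, 3.1]
opening: 0.0531
gripper_force: 10.7
```

```bash
python3 - <<'E'
from h import *
w,p,R=eyes(.004,y0=0,y1=0,f='w19.npz')
g=w['img'].min(2)
for r in range(218,240): print(r,' '.join('%3d'%v for v in g[r,298:346]))
E
```

```text
[0.5172 0.029  0.2027] [-1.7999e+02 -3.0000e-02  1.6882e+02] op 0.0533 g 10.678740026196465 F [-0.91 -1.53  3.38]
218 103 101 103 104 101  98  91  91 119 163 184 192 199 207 210 214 217 216 214 215 211 213 217 215 217 216 215 217 218 219 215 214 211 200 180 155 124 107  92  96 102 102 104 100 101  98 104 102
219 104 106 105  98  92 116 149 166 194 204 214 213 214 213 212 212 210 212 212 210 212 212 209 212 212 211 214 215 213 213 210 213 215 216 217 205 196 187 157 114  89  92  99 102 102 103  99 101
220 104  98  92 117 167 193 202 208 215 211 211 206 208 210 209 208 211 208 209 210 211 212 210 208 208 209 208 210 209 210 208 211 211 212 212 213 214 214 206 192 174 127  88  92  96 102 102  99
221  94 116 164 192 205 211 209 210 208 208 207 209 210 207 207 206 206 207 210 208 206 205 207 209 206 208 206 206 207 206 208 207 206 211 209 211 212 212 213 216 212 195 170 131 100  94  99 103
222 159 191 206 211 207 209 206 210 205 207 208 210 209 209 208 205 206 204 206 204 207 205 206 205 208 205 206 207 206 207 208 205 206 208 209 206 208 210 212 212 216 217 213 199 174 122  89  93
223 20
[... 2625 characters left out ...]
 147 149 142 147 148 149 147 150 156 150 141 154 238 250 144 147 150 147 147 148 149 153 152 163 208 251 250 248
237 201 208 194 142 147 148 143 148 151 150 146 141 143 189 223 166 141 119 115 103 101 105 106 103 105 102 102 102 113 125 123 165 231 223 127 138 141 142 144 146 146 144 142 140 240 254 249 247
238 196 207 194 143 147 149 148 152 147 145 145 141 143 153 171 143 100  90  80  72  77  76  83  80  79  80  80  78  80  87  90 124 169 164 143 147 148 144 141 139 143 146 147 133 228 254 248 247
239 195 195 174 146 149 147 149 150 149 146 150 150 149 151 147 118  84  93  93  87  83  85  83  84  83  87  85  88  93  95  92  99 130 150 151 149 149 149 144 146 146 150 148 140 200 254 249 247
```

Call:
send_rows --plan '[[[0, -0.04, 0, 0, 0, 0], [0, -0.05, -0.05, 0, 0, 0], [0, -0.05, -0.1, 0, 0, 0], [0, -0.05, -0.15, 0, 0, 0], [0, -0.05, -0.2, 0, 0, 0], [0, -0.05, -0.25, 0, 0, 0]]]' --fingers 0.612

```text
clock: 30.12
tool_pos: [0.5169, 0.0288, 0.205]
orientation: [180.0, -0.1, 168.8]
force: [0.1, -0.9, -1.9]
opening: 0.0536
gripper_force: 12.3
```

Call:
send_rows --plan '[[[0, 0, -0.1, 0, 0, 0], [0, 0, -0.2, 0, 0, 0], [0, 0, -0.3, 0, 0, 0], [0, 0, -0.4, 0, 0, 0], [0, 0, -0.5, 0, 0, 0], [0, 0, -0.6, 0, 0, 0]]]'

```text
clock: 30.62
tool_pos: [0.5174, 0.0286, 0.2116]
orientation: [180.0, 0.0, 168.8]
force: [0.5, 0.2, -2.6]
opening: 0.0539
gripper_force: 12.3
```

Call:
send_rows --plan '[[[0, 0, -0.5, 0, 0, 0], [0, 0, -1.5, 0, 0, 0], [0, 0, -2.5, 0, 0, 0], [0, 0, -4, 0, 0, 0], [0, 0, -5, 0, 0, 0], [0, 0, -5, 0, 0, 0], [0, 0, -5, 0, 0, 0]]]'

```text
clock: 31.2
tool_pos: [0.5176, 0.0288, 0.2622]
orientation: [179.9, 0.1, 168.8]
force: [-1.1, -0.4, -1.8]
opening: 0.0538
gripper_force: 12.3
```

```bash
python3 - <<'E'
from h import *
w,p,R=eyes(.004,y0=0,y1=0,f='w20.npz')
print('eye exp', [proj(w,[.5423,.0219,.067]+R.apply([x/1000,y/1000,0])) for x,y in((25,-12.5),(25,12.5),(0,0))])
g=w['img'].min(2)
for r in range(184,244,2): print(r,' '.join('%3d'%v for v in g[r,278:366:2]))
s=snap('scene');np.savez('s20.npz',**s)
E
```

```text
[0.5172 0.0287 0.2614] [179.97   0.   168.82] op 0.0539 g 12.262575080094393 F [ 0.24  0.23 -2.28]
eye exp [array([307.76851691, 217.38149408]), array([332.67044762, 217.38732089]), array([320.24153354, 241.46603788])]
184  74  55  57  58  57  55  58  58  58  55  58  50  57  54  56  53  59  53  54  52  53  53  55  63  71  69  76  80  82  89  95  96 102 106 108 111 111 122 113  63  51  52  51  53
186  79  57  52  57  52  56  48  58  53  53  52  48  54  60  71  70  71  78  73  83  89  94  98 102 108 110 116 118 122 126 130 134 140 139 111 131 129 129 125  70  51  53  50  56
188  74  52  55  59  67  72  73  78  79  78  87  91  98 102 107 111 112 118 118 121 127 128 135 137 133 135 135 140 138 138 139 138 142 111 131 130 132 133 126  76  50  50  49  48
190  83  89  98  99 100 105 110 113 118 119 119 125 131 132 131 135 134 137 133 132 138 135 136 136 136 136 136 138 134 138 138 137 141 109 134 135 136 134 132  78  52  52  45  49
192 100 117 102 115 112 125 133 133 133 131 132 134 135 134 136 138 134 132 133 134 131 137 134 135 137 136 135 135 137 137 137 135 141 113 130 131 131 131 125  
[... 3818 characters left out ...]
 248 246 246 246 246 242 217 176 119 119 123 124 116 229 255 255 255 255 255 255 255 255 252 110 121 117 121 122 168 210 244 242 241 240 243 244 175  84  65  70
238  68  67  69 235 247 246 246 246 246 245 215 203 122 122 121 124 122 109  56  53  58  63  66  66  58  55  94 123 123 122 118 124 123 181 248 242 241 240 240 237 176  94  70  68
240  72  74  76 232 247 246 246 246 246 233 210 158 127 119 122 122 126 125  92  96 109 115 123 119 112  99 109 127 123 124 126 121 112 186 249 241 240 240 240 235 184  98  71  62
242  76  72 103 225 246 243 245 246 247 222 207 153 127 132 154 158 119 116 119 123 119 125 118 124 120 119 117 115 137 169 169 123 118 174 247 242 241 240 240 233 188 106  71  60
```

The wrist view numbers show both eyes about 26 mm apart and 25 mm from the post axis, at pixels (308,217) and (334,217). The ring has therefore closed into the groove. Now I return the pliers.

```bash
python3 -c "
from h import *
delta([.5305,-.1875,.258],-175.2)"
```

```text
shift cm [ -5.52 -20.93   0.29] turn [  0.    -0.04 -15.98]
```

Call:
send_rows --plan '[[[-0.6, -2.2, 0, 0, 0, -2], [-1.4, -5.4, 0, 0, 0, -6], [-2.3, -8.7, 0, 0, 0, -10], [-3.1, -12, 0, 0, 0, -14], [-4, -15.2, 0, 0, 0, -16], [-4.8, -18.2, 0.2, 0, 0, -16], [-5.52, -20.93, 0.3, 0, 0, -16], [-5.52, -20.93, 0.3, 0, 0, -16]]]'

```text
clock: 31.97
tool_pos: [0.5303, -0.1912, 0.2568]
orientation: [-180.0, -0.2, -175.4]
force: [0.4, 0.2, -1.8]
opening: 0.0541
gripper_force: 12.3
```

Call:
send_rows --plan '[[[0, 0, 0, 0, 0, 0], [0, 0, 0, 0, 0, 0], [0, 0, 0, 0, 0, 0], [0, 0, 0, 0, 0, 0]]]'

```text
clock: 32.3
tool_pos: [0.531, -0.1865, 0.2584]
orientation: [180.0, -0.0, -175.1]
force: [1.1, 0.3, -1.0]
opening: 0.054
gripper_force: 12.3
```

```bash
python3 - <<'E'
from h import *
w,p,R=eyes(.004,y0=216,y1=246)
delta([.5305,-.1875,.1535],-175.2)
E
```

```text
[ 0.531  -0.1865  0.2585] [ 1.800e+02  1.000e-02 -1.751e+02] op 0.0537 g 12.280283177678939 F [-0.05  0.35 -2.23]
216 ....................#..............................................................................................
218 ...................................................................................................................
220 ##.................................................................................................................
222 ##.............................................####.#########################......................................
224 ##.............................................##############################......................................
226 #............................................################################......................................
228 #.......................................####.......................................................................
230 #.....................................#########....................########........................................
232 ######################
[... 164 characters left out ...]
################################################.
236 #.##########################.####################...............##################################################.
238 ####...############################.##############################################################################.
240 ####......########################################################################################################.
242 ##################################################################################################################.
244 ##################################################################################################################.
shift cm [ 0.06 -0.09 10.5 ] turn [0.   0.01 0.1 ]
```

Call:
send_rows --plan '[[[0.06, -0.09, 1, 0, 0, 0], [0.06, -0.09, 3, 0, 0, 0], [0.06, -0.09, 5, 0, 0, 0], [0.06, -0.09, 7, 0, 0, 0], [0.06, -0.09, 8.5, 0, 0, 0], [0.06, -0.09, 9.7, 0, 0, 0], [0.06, -0.09, 10.4, 0, 0, 0], [0.06, -0.09, 10.4, 0, 0, 0]]]'

```text
clock: 33.02
tool_pos: [0.5297, -0.1879, 0.1526]
orientation: [180.0, -0.1, -175.1]
force: [0.4, -0.8, -2.2]
opening: 0.0537
gripper_force: 12.2
```

Call:
send_rows --plan '[[[0, 0, 0.1, 0, 0, 0], [0, 0, 0.2, 0, 0, 0], [0, 0, 0.3, 0, 0, 0], [0, 0, 0.3, 0, 0, 0], [0, 0, 0.3, 0, 0, 0]]]'

```text
clock: 33.43
tool_pos: [0.5305, -0.1884, 0.1518]
orientation: [-180.0, 0.0, -175.2]
force: [-0.2, -1.3, -1.5]
opening: 0.0538
gripper_force: 12.3
```

Call:
send_rows --plan '[[[0, 0, 0.05, 0, 0, 0], [0, 0, 0.1, 0, 0, 0], [0, 0, 0.1, 0, 0, 0], [0, 0, 0.1, 0, 0, 0]]]'

```text
clock: 33.77
tool_pos: [0.5304, -0.1884, 0.1504]
orientation: [180.0, -0.0, -175.2]
force: [-0.0, 0.2, -2.3]
opening: 0.0536
gripper_force: 12.3
```

Call:
send_rows --plan '[[[0, 0, 0.05, 0, 0, 0], [0, 0, 0.1, 0, 0, 0], [0, 0, 0.12, 0, 0, 0], [0, 0, 0.12, 0, 0, 0]]]'

```text
clock: 34.1
tool_pos: [0.5308, -0.1884, 0.1497]
orientation: [-180.0, 0.0, -175.2]
force: [-0.3, 1.4, 3.2]
opening: 0.0539
gripper_force: 12.6
```

Call:
send_rows --plan '[[[0, 0, 0, 0, 0, 0], [0, 0, 0, 0, 0, 0], [0, 0, 0, 0, 0, 0], [0, 0, 0, 0, 0, 0], [0, 0, 0, 0, 0, 0], [0, 0, 0, 0, 0, 0], [0, 0, 0, 0, 0, 0], [0, 0, 0, 0, 0, 0]]]' --fingers 0.9

```text
clock: 34.77
tool_pos: [0.5304, -0.1884, 0.1492]
orientation: [-180.0, 0.0, -175.2]
force: [0.1, -0.2, 0.7]
opening: 0.079
gripper_force: 0.0
```

Call:
send_rows --plan '[[[0, 0, -1, 0, 0, 0], [0, 0, -2.5, 0, 0, 0], [0, 0, -4.5, 0, 0, 0], [0, 0, -7, 0, 0, 0], [0, 0, -9, 0, 0, 0], [0, 0, -11, 0, 0, 0], [0, 0, -12, 0, 0, 0], [0, 0, -12, 0, 0, 0]]]' --fingers 1.0

```text
clock: 35.43
tool_pos: [0.5316, -0.1886, 0.2724]
orientation: [-179.9, 0.3, -175.2]
force: [0.7, -0.2, 0.9]
opening: 0.0876
gripper_force: 0.0
```

```bash
python3 - <<'E'
from h import *
print(pose()[0])
w=snap('wrist');np.savez('w21.npz',**w)
im=w['img']; m=(im.max(2)<75).astype(np.uint8); m[255:]=0
for c in cv2.findContours(m[195:],0,2)[0]:
    if cv2.contourArea(c)>200:
        x,y,a,b=cv2.boundingRect(c);print('grip',x,y+195,a,b)
print('expect tops',proj(w,[.524,-.1553,.166]),proj(w,[.5307,-.2211,.166]))
# ring/jack now in wrist + top comparisons
for n in('scene','top'):
    a=dict(np.load(n+'0.npz'))['img'].astype(int); s=snap(n); np.savez(n+'9.npz',**s)
    d=(cv2.blur(np.abs(s['img'].astype(int)-a).max(2).astype(np.uint8),(3,3))>35).astype(np.uint8)
    k,l,st,ce=cv2.connectedComponentsWithStats(d); print(n,[st[i].tolist() for i in range(1,k) if st[i][4]>12])
E
```

```text
[ 0.53160455 -0.18864382  0.27242805]
grip 573 235 38 20
grip 6 230 74 25
grip 346 211 20 33
grip 280 211 20 33
expect tops [367.4354899  232.43298893] [280.4135852  233.81770055]
scene [[0, 0, 134, 469, 35876], [265, 0, 121, 161, 8888], [320, 206, 9, 9, 59], [259, 219, 48, 18, 395], [315, 218, 10, 12, 72], [328, 218, 5, 4, 15], [289, 231, 56, 49, 964], [334, 239, 4, 17, 34], [192, 242, 119, 92, 4218], [314, 374, 45, 28, 572], [163, 429, 17, 19, 180], [87, 433, 74, 47, 1048], [159, 437, 51, 43, 1021], [153, 471, 5, 6, 19], [110, 477, 8, 3, 16]]
top [[0, 103, 385, 377, 76096], [388, 250, 25, 28, 261], [130, 308, 10, 23, 108], [117, 322, 47, 140, 2302], [621, 330, 19, 37, 389], [124, 332, 6, 29, 77], [188, 367, 13, 22, 231], [632, 368, 5, 9, 26], [199, 373, 36, 18, 348], [284, 375, 22, 44, 775], [635, 378, 5, 6, 17], [612, 403, 6, 6, 20], [123, 407, 5, 7, 26], [604, 410, 6, 6, 19], [569, 418, 48, 58, 1367], [135, 420, 163, 60, 6779], [619, 420, 4, 5, 15], [118, 434, 2, 11, 15], [520, 440, 46, 40, 668], [110, 453, 6, 11, 48], [615, 459, 25, 21, 348], [114, 464, 12, 10, 48]]
```

```bash
python3 - <<'E'
from h import *
w=dict(np.load('w21.npz')); e=[np.array([.5423,.0219,.067])+Ro.from_euler('xyz',[180,0,168.8],degrees=True).apply([.025,y,0]) for y in(-.0128,.0128)]
P=[proj(w,q) for q in e]; print(P)
x0,y0=(np.min(P,0)-16).astype(int);x1,y1=(np.max(P,0)+16).astype(int)
for r in range(y0,y1): print(r,x0,' '.join('%3d'%v for v in w['img'][r,x0:x1].min(1)))
E
```

```text
[array([520.12354394, 215.42401668]), array([542.91143767, 222.16224375])]
199 504  77  82  84  83  86  88  92  93  97 104 110 107  94  97  95  98  95  98  96  96  97  96  97  98  97  99  96  98  95  81  62  78 103 109 109 105 104 102 105 106 104  95  70  59  55  55  59  63  60  59  59  60  55  61
200 504  76  81  84  81  80  82  85  82  86  94 100 100 100  97  98 100  96  95  97  99  97  98  98  97  96 100  98  96  93  79  61  90 114 110 110 107 103 107 106 106 108 101  75  57  60  61  59  60  60  57  61  62  60  61
201 504  77  75  80  78  78  80  82  82  82  84  85  89  97  99 100  99  97  98 101  97  97  96  96  97  95  99  95  98  96  81  68  88 112 107 105 110 106 108 106 109 109  97  66  58  59  61  65  63  65  59  59  59  63  65
202 504  80  79  78  78  78  79  81  83  83  81  84  83  83  88  94  98  96 100  98  95  98  98 100  97  98  96  94  99  97  84  67  90 113 110 103 106 106 107 108 107 107  90  58  58  64  58  63  61  59  61  65  63  62  64
203 504  77  79  79  79  82  84  80  79  79  84  82  81  82  84  83  84  86  87  92  96  99  99  98  98  98  97  94  94  96  89  
[... 7010 characters left out ...]
 202 198 199 203 177  95  98
235 504 131 122 145 176 183 198 207 216 223 233 246 248 247 247 247 247 247 247 247 247 247 247 247 247 247 247 247 247 247 247 245 246 246 245 245 244 245 245 245 247 251 231 171 188 202 200 201 201 197 199 205 177  98  98
236 504 149 149 166 179 191 207 216 221 228 242 248 247 247 247 247 247 247 247 247 247 247 247 247 247 247 247 247 247 247 247 245 246 245 244 245 245 245 245 245 246 249 249 182 178 201 202 198 199 198 197 204 176  99  98
237 504 153 162 178 187 198 212 220 209 220 248 248 247 247 247 247 247 247 247 247 247 247 247 247 247 247 247 247 247 247 247 246 245 244 245 245 245 245 245 245 247 248 250 218 176 201 202 198 198 198 198 202 175  91 100
```

The eye holes are at wrist pixels (519.5,215.3) and (542.5,222.5), against (520.1,215.4) and (542.9,222.2) expected for a ring top at 67 mm. The ring sits in the groove and the pliers hang in the stand.

```bash
python3 -c "
from plant import ctrl
print(ctrl.close_job())"
```

```text
the job is handed in; nothing more can be done
None
```

The job is handed in: by camera measurement the snap ring is closed in the post's groove, which should keep the head down (head height not measured), and the pliers hang back in their stand; I did not separately check that the small items stayed put.

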